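# Tip a standing timber block over and lock it in the sprung jig

## Task

The timber block stands on end, but the holding jig takes it lying down. Tip the block over onto its side on the bench by pushing it near its top, towards clear bench, and let go of it; then pick it up, lay it lengthwise into the jig and press it down with no more force than it needs until it sits flat on the jig's floor and both spring catches have snapped out over it. Leave the white tub, the spray can and the tape measure standing where they are.

Things in the scene. Friction and masses are not known exactly. Their poses are not given: they have to be found in the camera images.
- block_center (a point): Centre of the loose brown timber block, a square bar 45 x 45 mm and 120 mm long, 0.15 to 0.3 kg. Its y axis runs along the length; x and z are square to its side faces. At the start it stands on end (y vertical). Pushed near the top, square to a side face, it tips that way about its lower edge and comes to lie with its centre 60 to 100 mm further on.
- block: The same block: origin at the middle of one of its 45 x 120 mm side faces (22.5 mm from its centre along its -z); axes as block_center.
- jig: Wooden holding jig fixed to the bench; origin under the centre of its base plate (200 x 105 x 15 mm) at bench level, z up, x along the bay that takes the block lying down, length along x, either way round. Over each end of the base stands a wooden post across the bay, inner faces at x = +-62 mm, 66 mm higher than the base plate.
- bay_floor (a point): Centre of the bay's floor (top of the base plate, 15 mm above the bench; axes as jig). The bay is 124 mm long. At its four corners cheeks stand along its sides, y = +-24.5 to +-36.5 mm, from the posts in to x = +-44 mm, 66 mm high plus 18 mm of outward flare. Between them, 88 mm along x, both sides are open for fingers. A block that is home has its centre 22.5 mm above this point.
- catch_a (a joint): Steel spring catch jutting 6.5 mm into the bay from the +x post: metres pushed back; 0 = fully out, 0.0065 = clear of the block. Top bevelled, underside flat, 46.5 mm above the floor. A block laid in rests on both bevels, its underside 50 to 60 mm above the floor; pressed at its middle with 5 to 20 N it goes past them to the floor and they spring out over it.
- catch_b (a joint): The same catch in the jig's -x end post.
- jug_center (a point): Bystander: centre of a white plastic tub with a lid, 69 (x) x 140 (y) x 138 mm high, z up, loose on the bench.
- can_center (a point): Bystander: centre of a blue and white spray can, 62 mm across, 190 mm high, z up, loose on the bench.
- tape_center (a point): Bystander: centre of a pocket tape measure standing on its edge, 34 (x) x 93 (y) x 72 mm high, z up, loose on the bench.
Mind the look-alikes: they are no part of the job. Leave any red or yellow look-alike of the block alone.

How it is judged (in metres and radians):
On the way:
1. the block lies on its side on the bench and the gripper has let go of it (angle between block_center's own y axis and vertical above 1.5 rad and height (world z) of block_center below 0.027 m and contact force between the arm and block below 0.1 N and linear speed of block below 0.03 m/s), for 0.2 s.
At the end, for the whole second after the job is handed in: The block lies at rest in the jig's bay, lengthwise (within 0.06 rad), centred within 6 mm and flat on the floor (centre within 2 mm above and 3.5 mm below its home height), and both catches are out over it (pushed back less than 2 mm) (z of block_center in the frame of jig between 0.034 and 0.0395 m and x of block_center in the frame of jig between -0.006 and 0.006 m and y of block_center in the frame of jig between -0.006 and 0.006 m and angle between the y axis of block_center and the x axis of jig, either way round below 0.06 rad and value of joint each of catch_a, catch_b below 0.002 m and linear speed of block below 0.02 m/s); the robot touches nothing.
It fails at once if the white tub is pushed more than 30 mm or tipped (distance of jug_center from where it was at the start of the episode above 0.03 m or angle between jug_center's own z axis and vertical above 0.35 rad).
It fails at once if the spray can is pushed more than 30 mm or tipped (distance of can_center from where it was at the start of the episode above 0.03 m or angle between can_center's own z axis and vertical above 0.35 rad).
It fails at once if the tape measure is pushed more than 30 mm or tipped (distance of tape_center from where it was at the start of the episode above 0.03 m or angle between tape_center's own z axis and vertical above 0.35 rad).
It fails at once if the block is forced into the jig with more than 70 N (contact force between block and jig above 70 N).
It also fails if it takes over 70 s, if anything falls off the work surface, if the arm or the gripper's body presses on something with over 40 N, if the wrist force passes 120 N, or if a joint passes its speed limit or range.

## Robot

A 6-joint arm with a two-finger parallel gripper is mounted at the origin on the work surface; the furniture and walls round the work are solid. World frame = base frame: x ahead of the robot, y to its left, z up, the work surface at z = 0. Lengths are in mm, angles in rad, forces in N, time in s.
With the tool pointing down it reaches from about 225 to 725 mm from the base axis. Payload 3.1 kg.
Tool frame: the origin (TCP) lies at the very end of the fingers, on their centre line; the grasp point (between the pads) lies 19 mm behind it; z points along the fingers, y is the direction in which the jaws open and shut (so a half turn about z gives the same grasp; the last joint's range is limited). The gripper opens to 85 mm and grips with 20 to 120 N. Pads are 22 mm wide; open, the fingers measure 114 mm over their backs; the gripper's body (76 mm by 85 mm) begins 54 mm behind the grasp point. The pads swing forward as they close: fully open they stand 13 mm farther back than shut.
Start: joints at [1.119, 0.048, 0.099, 1.622, 0, 1.443], TCP at [167.047, 497.707, 202.112] pointing down, gripper open.
Joint ranges: [-2.91, 2.91], [-0.99, 1.94], [-1.21, 1.42], [-2.12, 2.29], [-1.49, 1.47], [-3.14, 3.14]. Speed limits (rad/s): [2.79, 2.79, 3.14, 3.14, 3.14, 3.14].

## Interface

Orientations are given as a unit quaternion [w, x, y, z].
In Python, from bench import arm gives the robot as it stands.
- The arm moves only by the tool drive_tool, never from a script. Its argument "moves" is a list of rows, each a list of 4 numbers: the shift along the world's x, y, z in m, then the turn about the world's z in degrees. In form: [[dx, dy, dz, roll], ...]. A call has 1 to 20 rows; each row shifts and turns the pose as measured when the row begins; what a row does not reach is not made up. A row lasts 1/8 s, in which the tool goes at most 62.5 mm and 10.7 degrees, less where a joint would pass 70% of its speed; a pose out of reach is approached as far as the arm can. A call with a gripper value outside its range is refused whole. "claw" is the opening, from -1 (shut) to 1 (fully open), set as the call begins (left out, the last holds). The fingers move at their own pace and stop on an object; the grip force is fixed at half the most. Time passes only in rows, so rows that do not move let the fingers close. It gives the time, the measured TCP pose, the force and the opening at its end, in the units of the state.
- arm.sense(): the state, without advancing time (a new reading comes with each control period).
- arm.grab_frame(name): name is "scene" or "side" or "wrist"; returns a dict with "color" (384x512x3 uint8, red, green, blue), "K" (3x3 intrinsics, pixels), "rvec" (rotation vector, rad) and "tvec" (3), from world to camera coordinates, as OpenCV has them. Camera axes: x right, y down, z forward; pixel columns grow to the right and rows downward; lengths in mm; the calibration is good to about 2 mm. The wrist camera is an equidistant fisheye: a pixel r from the principal point sees the ray r / f radians off the axis. A picture is of the moment at which its call begins. There is no depth.
- arm.sign_off(): hands the job in, once; it reports no verdict.
The state is a dict: "time_s": time; "joint_pos": joint angles; "joint_velocities": joint speeds; "joint_torque": joint torques, N m; "tcp_pos": TCP position; "tool_rot": TCP orientation; "ft_force": force on the tool from outside, world axes, zero at the start; "wrist_torque": the same for the moment, N m; "finger_gap": finger opening in mm.
Only numpy, scipy, OpenCV 4.12 (cv2) and the standard library are available. Lean on these libraries where they do the work, as an engineer would, in place of code of your own. Each camera call takes 0.05 s, during which the arm holds its last target.

## Working session

There is one attempt and no reset: what is moved stays moved. The work goes in short steps, Python scripts to look and compute and a tool call to move; the robot and the scene stay as the last step left them, time stands still between calls to the robot, and variables do not carry over. Pictures are saved under pics/ and viewed, and the job is handed in when it is done.

Besides the shell and the picture viewer there is one more tool, called after "Call:" as name(argument=value, ...) on one line, values as JSON. drive_tool: Moves the arm, as the interface text tells. Its arguments: {"type":"object","properties":{"moves":{"type":"array"},"claw":{"type":"number"}},"required":["moves"]}

```bash
mkdir -p pics; ls
cat > h.py <<'E'
import numpy as np, cv2, pickle
from bench import arm
def grab(n,f):
    d=arm.grab_frame(n); pickle.dump(d,open(f'pics/{f}.pkl','wb'))
    cv2.imwrite(f'pics/{f}.png',cv2.cvtColor(np.asarray(d['color']),cv2.COLOR_RGB2BGR)); return d
def load(f): return pickle.load(open(f'pics/{f}.pkl','rb'))
def ray(d,uv,fish=False):
    K=np.asarray(d['K'],float);R,_=cv2.Rodrigues(np.asarray(d['rvec'],float));t=np.asarray(d['tvec'],float).reshape(3)
    x=(uv[0]-K[0,2])/K[0,0];y=(uv[1]-K[1,2])/K[1,1]
    if fish:
        r=np.hypot(x,y); s=np.sin(r)/r if r>1e-9 else 1; v=np.array([x*s,y*s,np.cos(r)])
    else: v=np.array([x,y,1.])
    return -R.T@t, R.T@v
def onz(d,uv,z,fish=False):
    c,v=ray(d,uv,fish); return (c+v*(z-c[2])/v[2]).round(1)
def proj(d,p,fish=False):
    K=np.asarray(d['K'],float);R,_=cv2.Rodrigues(np.asarray(d['rvec'],float));t=np.asarray(d['tvec'],float).reshape(3)
    q=R@np.asarray(p,float)+t
    if fish:
        r=np.hypot(q[0],q[1]);th=np.arctan2(r,q[2]);q=np.array([q[0]/r*th,q[1]/r*th,1])
    else:q=q/q[2]
    return (K@q)[:2].round(1)
E
python3 - <<'E'
from h import *
for n in ['scene','side','wrist']:
    d=grab(n,n+'0'); print(n,np.round(d['K'],1).tolist(),ray(d,(256,192))[0].round(0))
s=arm.sense();print(s)
E
```

```text
pics
scene [[430.5, 0.0, 254.0], [0.0, 430.5, 186.5], [0.0, 0.0, 1.0]] [ 116. -963.  549.]
side [[355.5, 0.0, 252.4], [0.0, 355.5, 188.6], [0.0, 0.0, 1.0]] [500. 648. 663.]
wrist [[297.3, 0.0, 255.2], [0.0, 297.3, 196.1], [0.0, 0.0, 1.0]] [ 91. 522. 373.]
{'time_s': 0.15, 'joint_pos': array([ 1.11919564e+00,  4.85890913e-02,  9.79015456e-02,  1.62198387e+00,
       -2.97802855e-05,  1.44301095e+00]), 'joint_velocities': array([ 0.00132112, -0.00155428,  0.00648339,  0.00015135,  0.0006981 ,
       -0.0007564 ]), 'joint_torque': array([ 1.86959027e-03, -3.39258599e+01,  3.20424092e+01,  1.53884460e-02,
       -1.53905316e-04, -9.54877521e-06]), 'tcp_pos': array([166.82269772, 497.21649613, 201.15353149]), 'tool_rot': array([-2.53547248e-04,  1.61201119e-01,  9.86921132e-01, -9.02731333e-04]), 'ft_force': array([0.97333741, 0.12916782, 0.2416372 ]), 'wrist_torque': array([-0.01841307,  0.02151967, -0.00309274]), 'finger_gap': 85.37729786094935}
```

View pics/scene0.png

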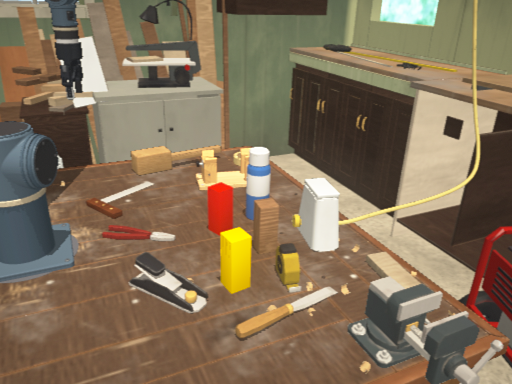

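View pics/side0.png

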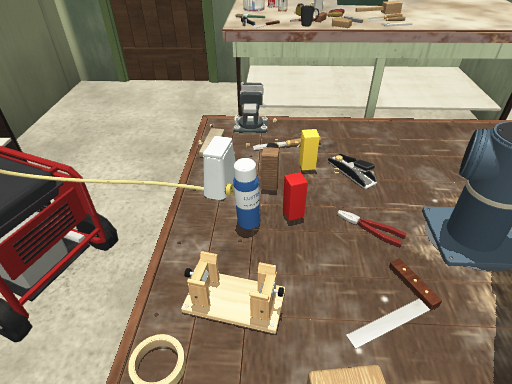

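View pics/wrist0.png

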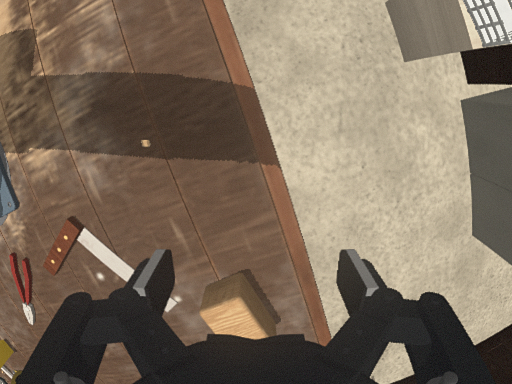

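Candidates for the block are all in the scene view:
- brown bar standing at (266,225)
- red block at (220,208)
- yellow block at (236,260)
- pale wood lump at (152,160)

The brown bar fits the description. I'll check it in close crops.

Run:
```python
from h import *
a=cv2.imread('pics/scene0.png')[140:320,180:350];b=cv2.imread('pics/side0.png')[110:340,170:340]
cv2.imwrite('pics/c1.png',cv2.resize(a,None,fx=4,fy=4,interpolation=2)[:600])
cv2.imwrite('pics/c1.png',cv2.resize(a,(170*33//10,180*33//10),interpolation=2))
cv2.imwrite('pics/c2.png',cv2.resize(b,(170*26//10,230*26//10),interpolation=2))
```

```text
(no output)
```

View pics/c1.png

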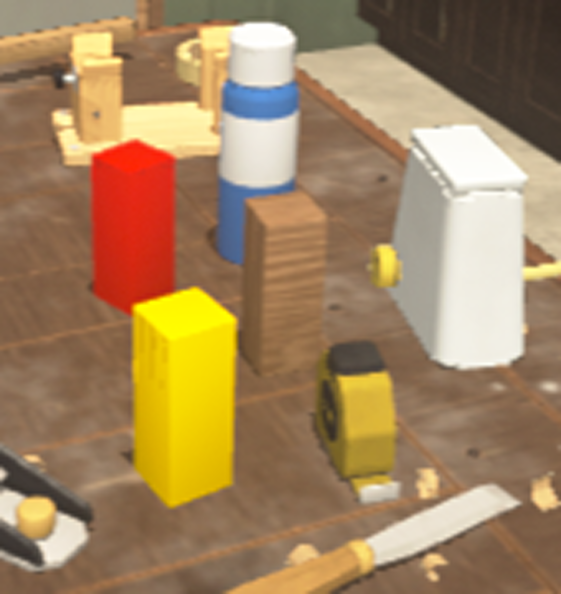

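View pics/c2.png

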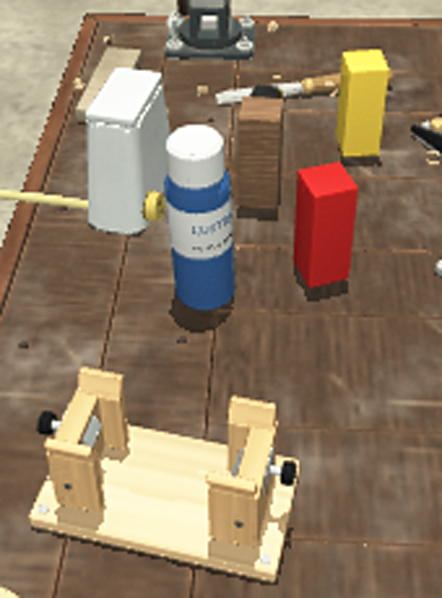

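Run:
```python
from h import *
a=cv2.imread('pics/scene0.png')[190:265,235:310];b=cv2.imread('pics/side0.png')[140:205,240:305]
cv2.imwrite('pics/c3.png',np.hstack([cv2.resize(a,(400,400),interpolation=2),cv2.resize(b,(400,400),interpolation=2)]))
c=cv2.imread('pics/side0.png')[245:340,175:290]
cv2.imwrite('pics/c4.png',cv2.resize(c,None,fx=6,fy=6,interpolation=2))
```

```text
(no output)
```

View pics/c3.png

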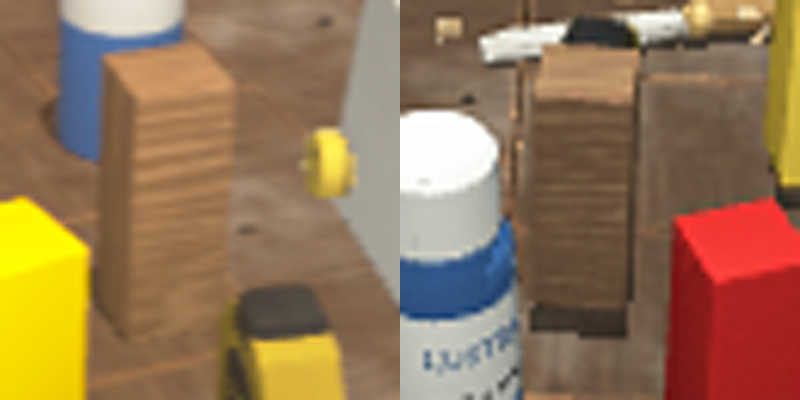

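View pics/c4.png

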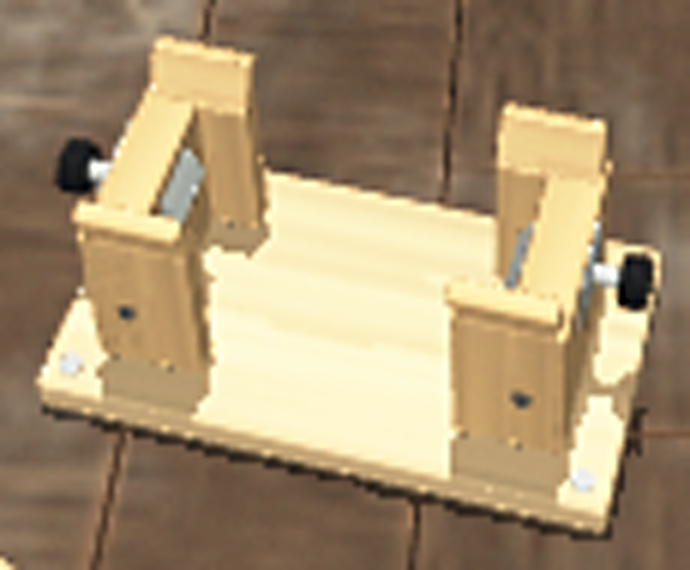

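Run:
```python
from h import *
s=load('scene0');e=load('side0')
S=lambda x,y:(235+x/5.333-.5,190+y/5.333-.5);B=lambda x,y:(240+x/6.154-.5,140+y/6.154-.5);J=lambda x,y:(175+x/6-.5,245+y/6-.5)
print('scene top');[print(onz(s,S(*p),120)) for p in [(103,57),(185,42),(235,80),(137,100)]]
print('bot');[print(onz(s,S(*p),0)) for p in [(97,297),(133,340),(232,308)]]
print('side top');[print(onz(e,B(*p),120)) for p in [(132,98),(230,100),(238,50),(140,45)]]
print('bot');[print(onz(e,B(*p),0)) for p in [(130,305),(228,308)]]
print('jig');[print(onz(e,J(*p),15)) for p in [(40,385),(608,520),(655,250),(270,172)]]
print('cheek near inner top edges');[print(onz(e,J(*p),99)) for p in [(75,205),(182,240),(445,290),(560,325)]]
P=lambda x,y:(180+x/3.3,140+y/3.3)
print('can base',onz(s,(258,148),190),onz(e,(247,165),190))
print('red top');[print(onz(s,P(*p),120)) for p in [(93,155),(135,140),(175,155),(132,172)]]
print('yel top');[print(onz(s,P(*p),120)) for p in [(133,305),(195,288),(235,318),(170,337)]]
print('tape',[onz(s,P(*p),z) for p,z in [((325,350),72),((375,345),72),((335,372),72),((395,400),60),((395,470),0),((345,470),0)]])
print('tub',[onz(s,P(*p),138) for p in [(415,130),(475,127),(525,175),(450,190)]],[onz(s,P(*p),0) for p in [(440,365),(523,360)]])
```

```text
scene top
[ 489.7 -159.7  120. ]
[ 529.2 -159.1  120. ]
[ 532.5 -200.2  120. ]
[ 486.1 -201.9  120. ]
bot
[ 490.  -159.8    0. ]
[ 490.2 -197.9    0. ]
[ 542.3 -190.9    0. ]
side top
[ 534.6 -161.5  120. ]
[ 491.2 -161.7  120. ]
[ 487.9 -202.7  120. ]
[ 532.8 -205.2  120. ]
bot
[ 535.6 -163.2    0. ]
[ 488.7 -163.     0. ]
jig
[680.3 249.3  15. ]
[486.3 287.8  15. ]
[470.6 183.8  15. ]
[613.7 156.7  15. ]
cheek near inner top edges
[659.7 236.5  99. ]
[623.2 248.   99. ]
[539. 262.  99.]
[503.3 272.5  99. ]
can base [565.  -14.8 190. ] [560.5 -16.6 190. ]
red top
[416.6 -52.3 120. ]
[455.  -37.4 120. ]
[472.8 -74.  120. ]
[433.  -90.6 120. ]
yel top
[ 368.4 -268.3  120. ]
[ 410.6 -263.   120. ]
[ 418.8 -304.8  120. ]
[ 375.5 -310.3  120. ]
tape [array([ 489.5, -288.4,   72. ]), array([ 521.8, -295. ,   72. ]), array([ 483.5, -313.3,   72. ]), array([ 512.4, -338.6,   60. ]), array([ 521.5, -330.9,    0. ]), array([ 492. , -318.8,    0. ])]
tub [array([ 641.2, -133.2,  138. ]), array([ 686.6, -144.4,  138. ]), array([ 672.3, -230.4,  138. ]), array([ 610.2, -232.2,  138. ])] [array([ 613.3, -235.5,    0. ]), array([ 672.8, -252.5,    0. ])]
```

The crops show the brown wood-grain bar at about x 489–534, y −204…−160. It stands square to the world axes, so it is the block. Toward +x there's the tub, toward −y the tape, and toward +y the can and the red block. Toward −x the bench is clear, so I'll push that way from the +x side with the jaws shut. The jig centre is at about (575,216), with its x axis at −11°.

Call:
drive_tool(moves=[[0,0,0.06,0],[0.02,-0.03,0.05,5],[0.03,-0.05,0.02,5],[0.03,-0.055,0,5],[0.03,-0.055,0,3],[0.03,-0.055,0,0],[0.03,-0.055,0,0],[0.03,-0.055,0,0],[0.03,-0.055,0,0],[0.03,-0.055,0,0],[0.03,-0.055,0,0],[0.03,-0.055,0,0]], claw=-1)

```text
time_s: 1.65
tcp_pos: [481.6, -86.0, 321.3]
tool_rot: [0.001, -0.005, 1.0, -0.012]
ft_force: [1.1, 0.5, -0.0]
finger_gap: 0.4
```

Call:
drive_tool(moves=[[0.04,-0.045,0,0],[0.045,-0.05,0,0],[0,0,0,0],[0,0,0,0]])

```text
time_s: 2.15
tcp_pos: [564.8, -183.7, 314.1]
tool_rot: [-0.003, -0.002, 1.0, -0.01]
ft_force: [-0.1, 0.1, -0.2]
finger_gap: 0.0
```

Run:
```python
from h import *
d=grab('wrist','w1');print(arm.sense()['tcp_pos'].round(1))
for p in [(489,-204),(489,-160),(534,-160),(534,-204)]: print(proj(d,(*p,120),True))
```

```text
[ 564.7 -183.6  313.5]
[242.4 107. ]
[278.6 107.2]
[278.1 143.5]
[242.6 143.2]
```

View pics/w1.png

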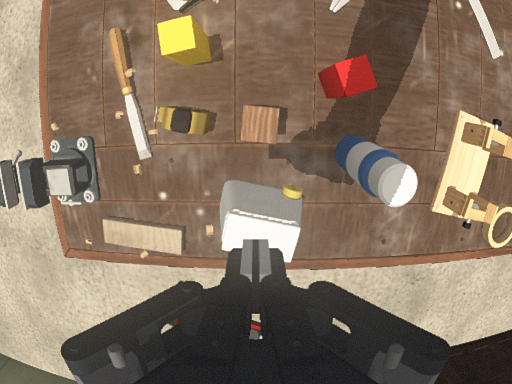

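The wrist view shows the block's top face at (242–280, 106–142), as predicted. The tub is below it at (222–300, 182–260). Next I'll check the gap for the fingers.

Run:
```python
from h import *
d=load('w1')
print([onz(d,p,z,True) for p,z in [((228,182),0),((300,193),0),((222,213),110),((298,222),110),((291,192),60),((228,182),100)]])
```

```text
[array([ 615.9, -236.8,    0. ]), array([ 634.4, -113.5,    0. ]), array([ 630.3, -233.6,  110. ]), array([ 642.6, -129.4,  110. ]), array([ 614.7, -135.6,   60. ]), array([ 589.2, -225.4,  100. ])]
```

Call:
drive_tool(moves=[[0,0.001,-0.05,0],[0,0,-0.05,0],[0,0,-0.05,0],[0,0,-0.04,0],[0,0,-0.015,0],[0,0,0,0],[0,0,0,0]])

```text
time_s: 3.08
tcp_pos: [563.5, -175.2, 117.6]
tool_rot: [0.008, -0.006, 1.0, -0.014]
ft_force: [0.4, -0.0, 0.9]
finger_gap: -0.1
```

Run:
```python
from h import *
d=grab('scene','s1')
a=cv2.imread('pics/s1.png')[140:320,180:350]
cv2.imwrite('pics/c5.png',cv2.resize(a,(170*33//10,180*33//10),interpolation=2))
```

```text
(no output)
```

View pics/c5.png

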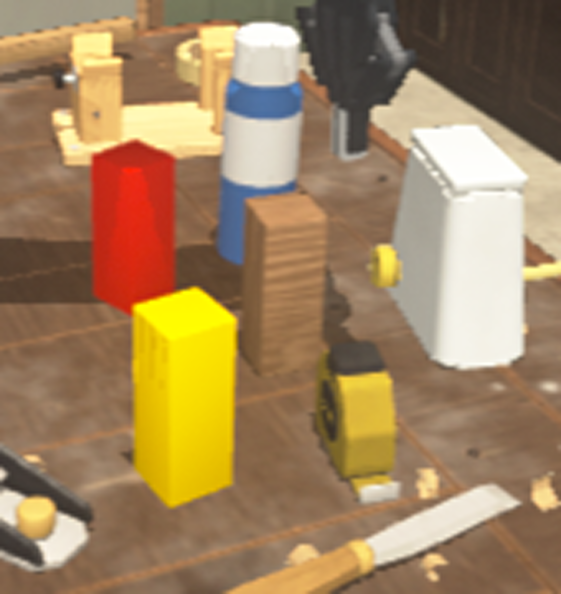

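Run:
```python
from h import *
d=load('s1');s=arm.sense();print(s['tcp_pos'].round(1),s['time_s']);p=proj(d,s['tcp_pos']);print(p,(p-[180,140])*3.3)
```

```text
[ 563.8 -175.3  117.9] 3.125
[285.6 198.7] [348.48 193.71]
```

Run:
```python
from h import *
d=grab('scene','s2');e=grab('side','e2');s=arm.sense();print(s['tcp_pos'].round(1),s['time_s'],s['joint_pos'].round(3));print(proj(d,s['tcp_pos']),proj(e,s['tcp_pos']))
a=cv2.imread('pics/s2.png')[120:240,220:340];b=cv2.imread('pics/e2.png')[80:200,190:310]
cv2.imwrite('pics/c6.png',np.hstack([cv2.resize(i,(400,400),interpolation=2) for i in (a,b)]))
```

```text
[ 563.9 -175.6  117.3] 3.225 [-0.404  0.188  0.083  1.441 -0.02  -0.416]
[285.7 198.9] [250.6 153.1]
```

View pics/c6.png

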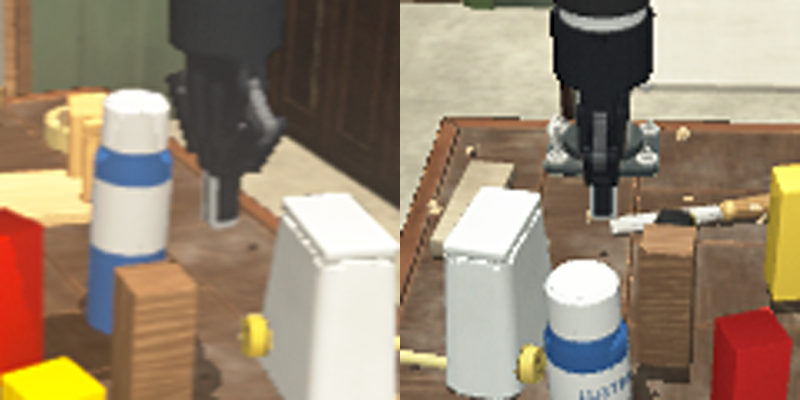

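Run:
```python
from h import *
d=load('s2');e=load('e2')
def tri(*rs):
    A=np.zeros((3,3));b=np.zeros(3)
    for c,v in rs:
        v=v/np.linalg.norm(v);M=np.eye(3)-np.outer(v,v);A+=M;b+=M@c
    return np.linalg.solve(A,b).round(1)
print(tri(ray(d,(286.3,187)),ray(e,(251,145.2))))
w=load('w1');print(proj(w,(564.7,-183.6,313.5),True))
s=arm.sense();print(s['tool_rot'],s['ft_force'],s['finger_gap'])
```

```text
[ 563.5 -173.   145.9]
[256.5 231.5]
[ 0.00759938 -0.00620776  0.99985083 -0.01421402] [-0.19267227 -0.36508401  0.73342303] 0.02899813428193451
```

Run:
```python
from h import *
d=load('scene0');p=np.array([167,497.5,201.5]);print(proj(d,p))
a=cv2.imread('pics/scene0.png')[0:120,20:140];cv2.imwrite('pics/c7.png',cv2.resize(a,(590,590),interpolation=2))
w=load('wrist0')
for g in(42.7,-42.7):
  for dz in (0,13,28,41): print(g,dz,proj(w,p+[.318*g,.948*g,dz],True))
```

```text
[ 77.3 109.3]
42.7 0 [323.5 231.5]
42.7 13 [327.9 240.5]
42.7 28 [333.6 252.3]
42.7 41 [339.3 264.1]
-42.7 0 [191.  231.6]
-42.7 13 [186.8 240.6]
-42.7 28 [181.2 252.4]
-42.7 41 [175.7 264.2]
```

View pics/c7.png

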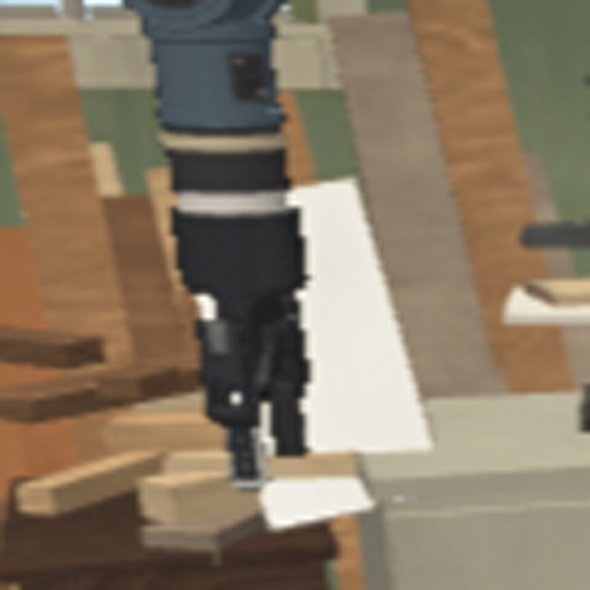

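Triangulation puts the visible fingertip about 28 mm above the reported TCP. I'll pick a push height that works under either reading, and settle the offset by touch later.

Call:
drive_tool(moves=[[0,-0.003,-0.02,0],[0,-0.003,-0.018,0],[0,0,0,0],[-0.007,0,0,0],[-0.007,0,0,0],[-0.007,0,0,0]])

```text
time_s: 3.98
tcp_pos: [545.1, -183.6, 83.3]
tool_rot: [0.011, -0.006, 1.0, -0.016]
ft_force: [1.1, -0.5, 0.5]
finger_gap: 0.1
```

Run:
```python
from h import *
d=grab('scene','s3');s=arm.sense();print(s['tcp_pos'].round(1),s['ft_force'].round(1))
a=cv2.imread('pics/s3.png')[140:320,180:350]
cv2.imwrite('pics/c8.png',cv2.resize(a,(170*33//10,180*33//10),interpolation=2))
```

```text
[ 544.3 -183.5   83.3] [-0.1  1.3  0.2]
```

View pics/c8.png

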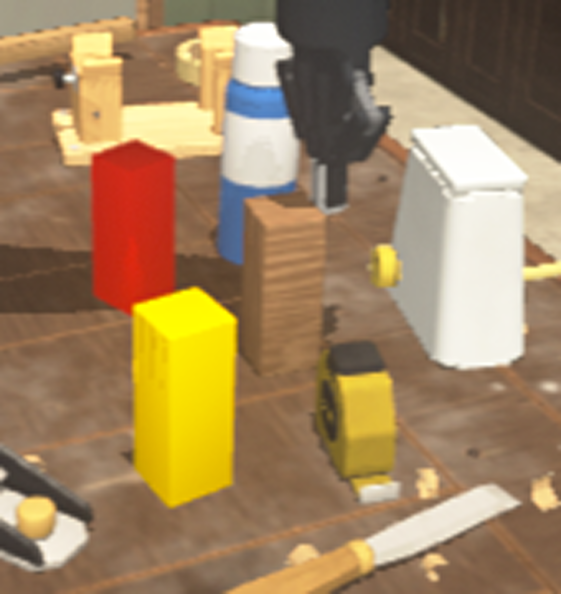

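Call:
drive_tool(moves=[[-0.008,0,0,0],[-0.008,0,0,0],[-0.008,0,0,0]])

```text
time_s: 4.4
tcp_pos: [519.3, -183.6, 84.3]
tool_rot: [0.012, -0.006, 1.0, -0.016]
ft_force: [0.5, 0.6, -0.4]
finger_gap: 0.1
```

Run:
```python
from h import *
d=grab('scene','s4');s=arm.sense();print(s['tcp_pos'].round(1),s['ft_force'].round(1))
a=cv2.imread('pics/s4.png')[140:320,180:350]
cv2.imwrite('pics/c9.png',cv2.resize(a,(170*33//10,180*33//10),interpolation=2))
```

```text
[ 518.2 -183.5   84.2] [-1.   0.5  0.3]
```

View pics/c9.png

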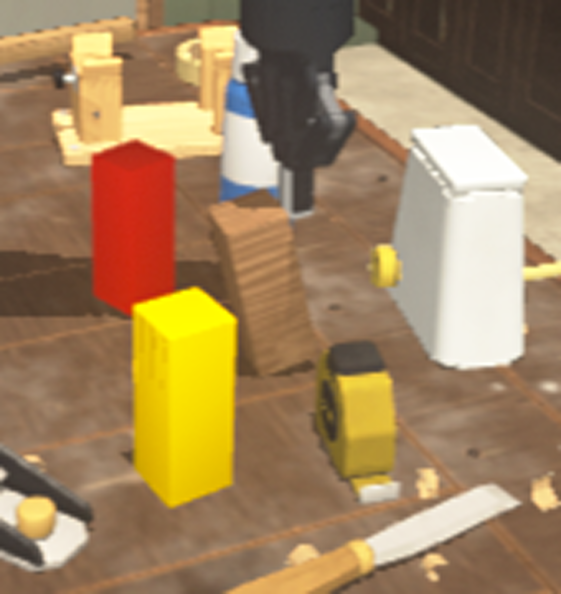

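The block is tipping as planned about its −x lower edge, so I'll keep pushing.

Call:
drive_tool(moves=[[-0.008,0,0,0],[-0.009,0,0,0],[-0.009,0,0,0],[-0.009,0,0,0],[0.02,0,0.02,0],[0.01,0,0.05,0],[0,0,0.05,0],[0,0,0.05,0],[0,0,0.05,0],[0,0,0,0]])

```text
time_s: 5.7
tcp_pos: [503.9, -181.4, 307.0]
tool_rot: [0.007, -0.005, 1.0, -0.015]
ft_force: [0.6, -0.4, -0.1]
finger_gap: -0.0
```

Run:
```python
from h import *
d=grab('scene','s5');e=grab('side','e5');w=grab('wrist','w5');s=arm.sense();print(s['tcp_pos'].round(1),s['ft_force'].round(1))
a=cv2.imread('pics/s5.png')[140:320,150:320]
b=cv2.imread('pics/w5.png')
cv2.imwrite('pics/c10.png',np.hstack([cv2.resize(a,(363,384),interpolation=2),b[:, :430]]))
```

```text
[ 502.1 -180.5  300.7] [-0.5 -0.9 -0.8]
```

View pics/c10.png

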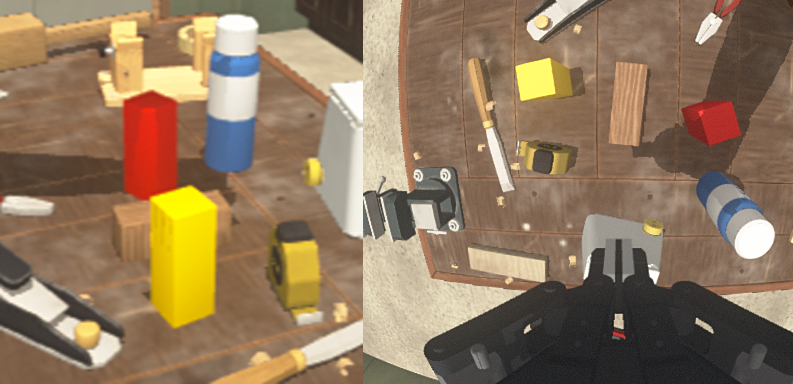

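The block now lies on its side, at wrist pixels (246–286, 62–146), clear of red, yellow and tape. I'll measure it by colour mask.

```bash
cat > blk.py <<'E'
from h import *
def blk(f,win,z,sat=(5,20,60,200),fish=True):
    d=load(f);im=cv2.imread(f'pics/{f}.png')
    x0,y0,x1,y1=win
    lab=cv2.cvtColor(im,cv2.COLOR_BGR2HSV)[y0:y1,x0:x1]
    m=((lab[...,2]>125)&(lab[...,1]>70)&(lab[...,0]<22)).astype(np.uint8)
    m=cv2.morphologyEx(m,cv2.MORPH_OPEN,np.ones((3,3)));m=cv2.morphologyEx(m,cv2.MORPH_CLOSE,np.ones((5,5)))
    c=max(cv2.findContours(m,0,1)[0],key=cv2.contourArea)[:,0]+[x0,y0]
    W=np.array([onz(d,p,z,fish)[:2] for p in c],np.float32)
    r=cv2.minAreaRect(W);print(r);print(cv2.boxPoints(r).round(1).tolist(), cv2.boxPoints(cv2.minAreaRect(c.astype(np.float32))).round(0).tolist())
    return r
E
python3 - <<'E'
from blk import *
blk('w5',(230,45,305,165),45)
d=load('w5');print([onz(d,p,45,True) for p in [(254,62),(286,63),(279.5,146),(246,143)]])
E
```

```text
((426.6934509277344, -172.56439208984375), (175.41439819335938, 107.6473617553711), 0.6439818739891052)
[[338.3999938964844, -119.69999694824219], [339.6000061035156, -227.39999389648438], [515.0, -225.39999389648438], [513.7999877929688, -117.80000305175781]] [[230.0, 45.0], [304.0, 45.0], [304.0, 164.0], [230.0, 164.0]]
[array([ 365.8, -191.2,   45. ]), array([ 366.3, -146.2,   45. ]), array([ 487. , -153.1,   45. ]), array([ 483.4, -201.8,   45. ])]
```

Call:
drive_tool(moves=[[-0.025,0.003,0,-4.8],[-0.03,0.003,0,0],[-0.022,0.002,-0.03,0],[0,0,-0.04,0],[0,0,-0.04,0],[0,0,0,0],[0,0,0,0]], claw=1)

```text
time_s: 6.72
tcp_pos: [415.2, -168.5, 173.2]
tool_rot: [-0.009, 0.038, 0.999, -0.007]
ft_force: [0.2, -1.1, 0.7]
finger_gap: 85.4
```

Run:
```python
from h import *
w=grab('wrist','w6');d=grab('scene','s6');e=grab('side','e6');s=arm.sense();t=s['tcp_pos'];print(t.round(1),s['tool_rot'].round(3),s['ft_force'].round(1),s['finger_gap'])
print(proj(w,t,True),proj(d,t),proj(e,t))
cv2.imwrite('pics/c11.png',np.hstack([cv2.resize(cv2.imread('pics/s6.png')[110:270,180:340],(384,384),interpolation=2),cv2.imread('pics/w6.png')[:,50:450]]))
```

```text
[ 416.3 -169.   174.5] [-0.008  0.038  0.999 -0.007] [ 0.2  0.9 -0.3] 85.65467828985885
[255.7 234.4] [225.1 184.6] [306.  137.6]
```

View pics/c11.png

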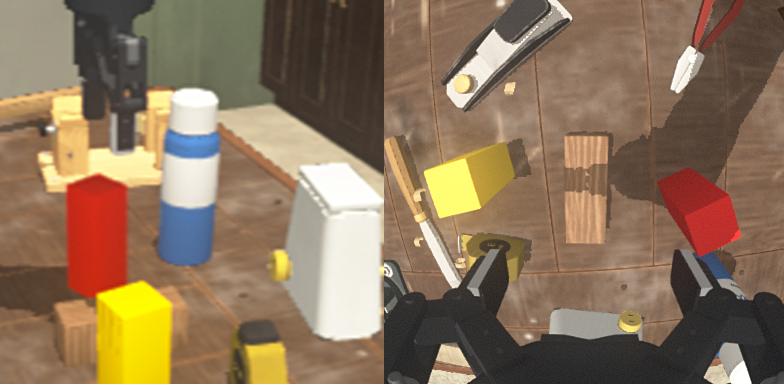

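Run:
```python
from h import *
d=load('w6')
P=[onz(d,p,45,True)[:2] for p in [(230.5,133),(272.5,132),(272.5,243),(231,243)]]
print(P,np.mean(P,0)); a=(P[0]+P[1])/2-(P[2]+P[3])/2;print(np.linalg.norm(a),np.degrees(np.arctan2(a[1],a[0]))-180)
s=load('s6');e=load('e6');print([onz(s,((x)/2.4+180,(y)/2.4+110),0) for x,y in[(58,366)]])
```

```text
[array([ 361.9, -192.1]), array([ 364.1, -149.7]), array([ 486.7, -157.1]), array([ 483.5, -203.8])] [ 424.05  -175.675]
122.4729051668164 -4.472260343551653
[array([ 359.7, -185.6,    0. ])]
```

View pics/e6.png

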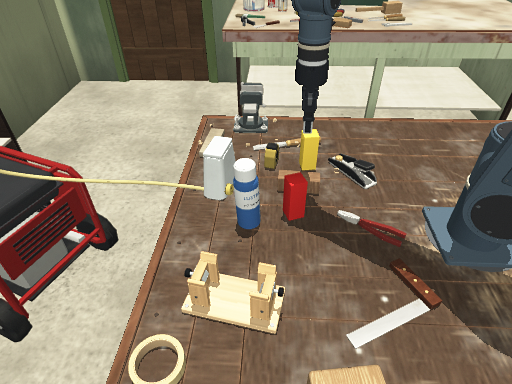

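Call:
drive_tool(moves=[[0.009,-0.006,-0.03,0],[0,0,-0.04,0],[0,0,-0.035,0],[0,0,-0.02,0],[0,0,0,0],[0,0,0,0]])

```text
time_s: 7.62
tcp_pos: [435.7, -180.8, 59.5]
tool_rot: [0.003, 0.038, 0.999, -0.013]
ft_force: [-0.1, 0.7, 0.4]
finger_gap: 85.3
```

Call:
drive_tool(moves=[[-0.009,0.006,-0.01,0],[0,0,-0.015,0],[0,0,0,0],[0,0,0,0]])

```text
time_s: 8.12
tcp_pos: [431.6, -177.6, 39.7]
tool_rot: [0.008, 0.038, 0.999, -0.016]
ft_force: [-0.6, -0.5, 1.0]
finger_gap: 85.6
```

Run:
```python
from h import *
w=grab('wrist','w7');s=arm.sense();t=s['tcp_pos'];print(t.round(1),s['tool_rot'].round(3),s['ft_force'].round(1))
print(proj(w,t,True))
```

```text
[ 431.5 -177.6   39.6] [ 0.008  0.038  0.999 -0.016] [-0.2 -0.  -0.4]
[256.6 231.8]
```

View pics/w7.png

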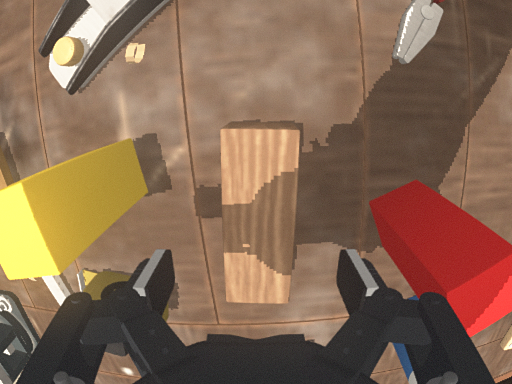

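Run:
```python
from h import *
d=load('w7')
P=[onz(d,p,45,True)[:2] for p in [(221,129),(299,130),(289.5,303),(227,303)]]
print(P,np.mean(P,0)); a=(P[0]+P[1])/2-(P[2]+P[3])/2;print(np.linalg.norm(a),np.degrees(np.arctan2(a[1],a[0]))-180)
t=np.array([431.5,-177.6,39.6])
for dx in(-11,11):
  for dz in (0,13,20,28): print(dx,dz,[proj(d,t+[dx,0,dz]+g*np.array([.076,.997,0]),True) for g in (-42.7,42.7)])
```

```text
[array([ 364.9, -192.3]), array([ 368.6, -149. ]), array([ 486.8, -158.2]), array([ 484.4, -202.4])] [ 426.175 -175.475]
119.24112126275904 -4.641935478600345
-11 0 [array([188.1, 214.8]), array([323.1, 216.4])]
-11 13 [array([183. , 223.2]), array([327. , 224.9])]
-11 20 [array([180. , 228.1]), array([329.3, 230. ])]
-11 28 [array([176.3, 234.2]), array([332.1, 236.3])]
11 0 [array([193.5, 245.3]), array([322.6, 247. ])]
11 13 [array([189.1, 255. ]), array([326.1, 257. ])]
11 20 [array([186.5, 260.8]), array([328.2, 262.9])]
11 28 [array([183.3, 267.8]), array([330.7, 270.1])]
```

Call:
drive_tool(moves=[[-0.004,0.002,-0.012,0],[0,0,-0.008,0],[0,0,0,0],[0,0,0,0]])

```text
time_s: 8.68
tcp_pos: [427.1, -175.4, 18.1]
tool_rot: [0.008, 0.038, 0.999, -0.016]
ft_force: [0.5, -0.2, 0.5]
finger_gap: 85.1
```

Run:
```python
from h import *
grab('scene','s8');grab('side','e8')
cv2.imwrite('pics/c12.png',np.hstack([cv2.resize(cv2.imread('pics/s8.png')[130:270,170:310],(400,400),interpolation=2),cv2.resize(cv2.imread('pics/e8.png')[110:230,250:370],(400,400),interpolation=2)]))
```

```text
(no output)
```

View pics/c12.png

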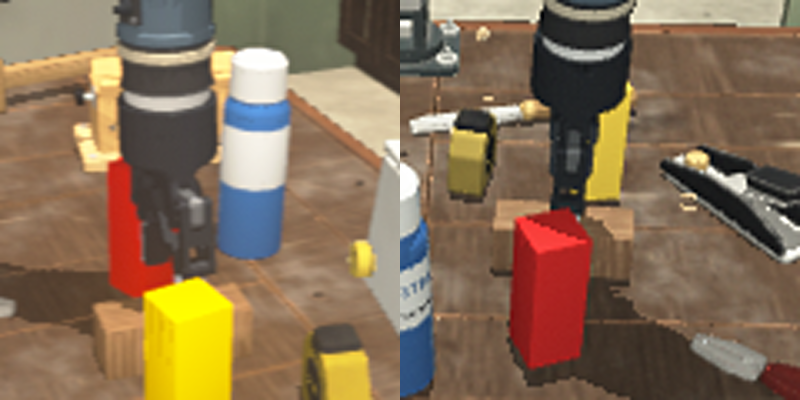

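Call:
drive_tool(moves=[[-0.001,0,-0.006,0],[0,0,-0.006,0],[0,0,-0.005,0],[0,0,0,0]])

```text
time_s: 9.28
tcp_pos: [426.3, -175.6, 0.3]
tool_rot: [0.008, 0.038, 0.999, -0.016]
ft_force: [-0.6, -0.1, -0.5]
finger_gap: 85.4
```

Call:
drive_tool(moves=[[0,0,-0.004,0],[0,0,-0.004,0],[0,0,0,0]])

```text
time_s: 9.65
tcp_pos: [426.4, -175.6, -8.2]
tool_rot: [0.008, 0.038, 0.999, -0.016]
ft_force: [-0.4, 0.6, 0.1]
finger_gap: 85.8
```

Call:
drive_tool(moves=[[0,0,-0.003,0],[0,0,-0.003,0],[0,0,0,0]])

```text
time_s: 10.02
tcp_pos: [426.6, -175.7, -14.5]
tool_rot: [0.009, 0.038, 0.999, -0.016]
ft_force: [-0.1, 0.0, -0.9]
finger_gap: 85.2
```

Call:
drive_tool(moves=[[0,0,-0.003,0],[0,0,-0.003,0],[0,0,0,0]])

```text
time_s: 10.4
tcp_pos: [426.6, -175.8, -20.8]
tool_rot: [0.009, 0.038, 0.999, -0.016]
ft_force: [0.0, 1.0, -0.2]
finger_gap: 85.4
```

Run:
```python
from h import *
grab('wrist','w9');grab('side','e9');grab('scene','s9')
cv2.imwrite('pics/c13.png',np.hstack([cv2.resize(cv2.imread('pics/s9.png')[130:270,170:310],(384,384),interpolation=2),cv2.imread('pics/w9.png')[:,60:450]]))
```

```text
(no output)
```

View pics/c13.png

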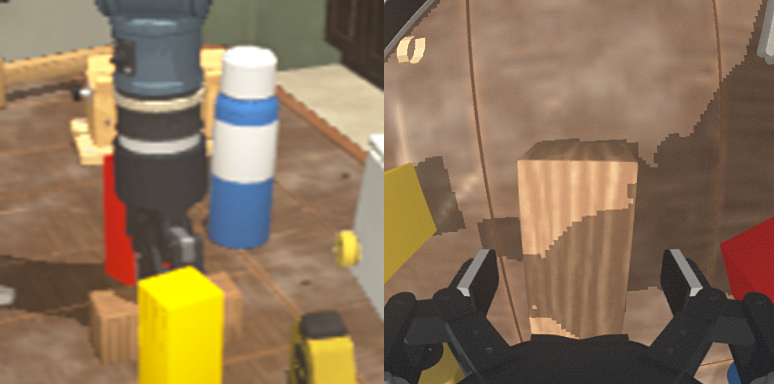

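The reading is −20.8 with no contact, so the reported TCP z really is about 28 mm low, matching the images. The true tip is around 7 mm shut and 20 mm open, which is a good grasp height. The fingers straddle the block evenly in the wrist view, at about (495,250) and (668,250) in the crop. I'll close them.

Call:
drive_tool(moves=[[0,0,0,0],[0,0,0,0],[0,0,0,0],[0,0,0,0],[0,0,0,0],[0,0,0,0]], claw=-1)

```text
time_s: 11.3
tcp_pos: [427.7, -176.4, -19.6]
tool_rot: [0.01, 0.038, 0.999, -0.017]
ft_force: [-0.2, -0.0, 0.8]
finger_gap: 44.2
```

Call:
drive_tool(moves=[[0,0,0.02,0],[0,0,0.04,0],[0,0,0.05,0],[0,0,0.05,0],[0,0,0.05,0],[0,0,0,0]])

```text
time_s: 12.05
tcp_pos: [421.7, -172.8, 190.6]
tool_rot: [0.004, 0.038, 0.999, -0.013]
ft_force: [0.7, -0.9, -2.5]
finger_gap: 44.5
```

Run:
```python
from h import *
grab('wrist','w10');s=arm.sense();print(s['tcp_pos'],s['tool_rot'],s['finger_gap'])
```

```text
[ 420.39757122 -172.04788818  187.83243514] [ 0.00204787  0.03775617  0.99920851 -0.01235409] 44.501342586261664
```

View pics/w10.png

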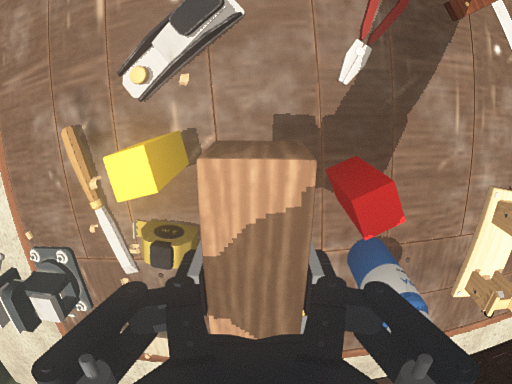

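Call:
drive_tool(moves=[[0.005,0,0.05,-3],[0.02,0.02,0.05,-3.5],[0.035,0.04,0.005,0],[0.035,0.045,0,0],[0.035,0.045,0,0],[0.035,0.045,0,0],[0.03,0.04,0,0],[0.01,0.015,0,0],[0,0,0,0],[0,0,0,0],[0,0,0,0]])

```text
time_s: 13.48
tcp_pos: [617.0, 88.7, 259.8]
tool_rot: [-0.028, 0.099, 0.995, -0.009]
ft_force: [-0.3, 1.2, -1.3]
finger_gap: 44.5
```

Run:
```python
from h import *
grab('wrist','w11');s=arm.sense();print(s['tcp_pos'],s['tool_rot'],s['finger_gap'],s['joint_velocities'].round(3))
cv2.imwrite('pics/c14.png',cv2.resize(cv2.imread('pics/w11.png')[100:300,300:512],None,fx=2.8,fy=2.8,interpolation=2))
```

```text
[617.03652849  88.5627628  259.97474341] [-0.02747802  0.09866038  0.99470258 -0.00882361] 44.49858762149172 [-0.001 -0.006  0.012 -0.001  0.002  0.002]
```

View pics/w11.png

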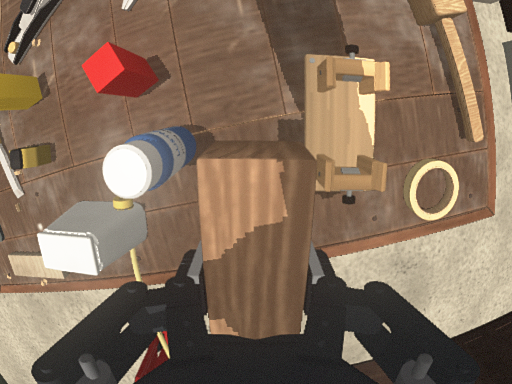

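View pics/c14.png

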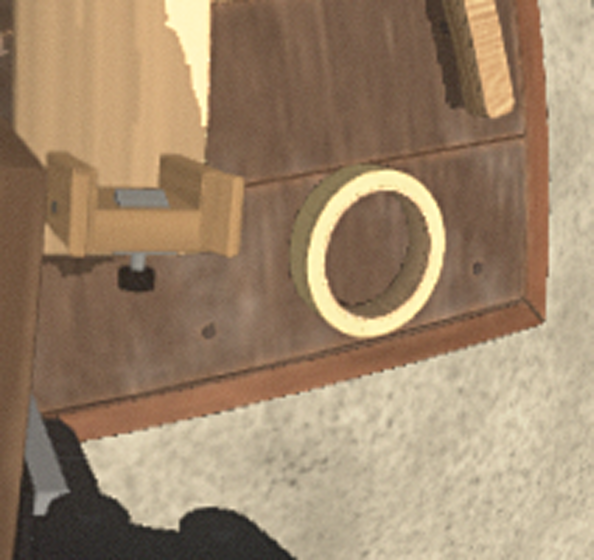

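Run:
```python
from h import *
cv2.imwrite('pics/c15.png',cv2.resize(cv2.imread('pics/w11.png')[40:210,290:410],None,fx=3.5,fy=3.5,interpolation=2))
d=load('w11')
c=np.array([575.5,216.5]);
for ang in(-11.2,-9.5):
  a=np.radians(ang);u=np.array([np.cos(a),np.sin(a)]);v=np.array([-u[1],u[0]])
  f=lambda x,y,z:((proj(d,(*(c+x*u+y*v),z),True)-[290,40])*3.5).round(0)
  print(ang,'base',[f(x,y,15).tolist() for x,y in[(-100,-52.5),(-100,52.5),(100,-52.5),(100,52.5)]])
  print('post top inner',[f(x,y,81).tolist() for x in(-62,62) for y in (-24.5,24.5)])
```

```text
-11.2 base [[55.0, 47.0], [300.0, 67.0], [49.0, 530.0], [284.0, 532.0]]
post top inner [[164.0, 118.0], [296.0, 129.0], [156.0, 471.0], [284.0, 474.0]]
-9.5 base [[48.0, 50.0], [294.0, 63.0], [56.0, 534.0], [290.0, 528.0]]
post top inner [[159.0, 120.0], [292.0, 127.0], [161.0, 474.0], [289.0, 472.0]]
```

View pics/c15.png

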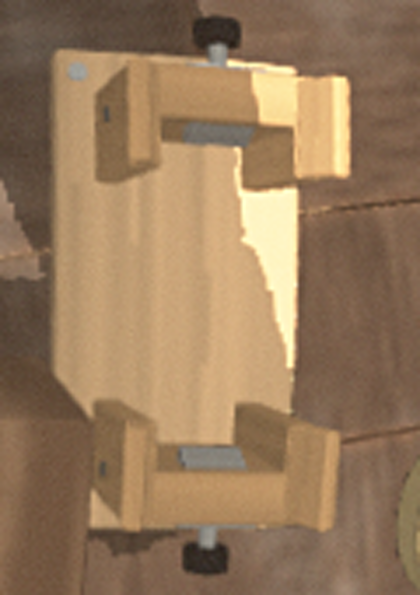

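Call:
drive_tool(moves=[[-0.02,0.04,0,0],[-0.02,0.04,0,0],[-0.01,0.035,0,0],[0,0.01,0,0],[0,0,0,0]])

```text
time_s: 14.15
tcp_pos: [565.6, 210.7, 262.8]
tool_rot: [-0.025, 0.103, 0.994, -0.009]
ft_force: [0.6, 0.1, -2.1]
finger_gap: 44.4
```

```bash
cat > st.py <<'E'
from h import *
from scipy.spatial.transform import Rotation as R
def st():
    s=arm.sense();w,x,y,z=s['tool_rot'];r=R.from_quat([x,y,z,w]).as_matrix()
    t=s['tcp_pos'];print('tcp',t.round(1),'tip',(t-28*r[:,2]).round(1),'tilt',r[:,2].round(4),'yaxis',np.degrees(np.arctan2(r[1,1],r[0,1])).round(2),'len axis dir',r[:,0].round(4),'F',s['ft_force'].round(1),'gap',round(s['finger_gap'],1),'t',s['time_s'])
    return s,r
if __name__=='__main__': st()
E
python3 st.py
```

```text
tcp [565.6 210.7 262.8] tip [567.1 211.1 290.7] tilt [-0.0516 -0.0122 -0.9986] yaxis 78.19 len axis dir [-0.9775  0.2055  0.048 ] F [ 0.6  0.1 -2.1] gap 44.4 t 14.15
```

Call:
drive_tool(moves=[[0.003,0.002,-0.045,0.8],[0,0,-0.045,0],[0,0,0,0]])

```text
time_s: 14.52
tcp_pos: [570.0, 207.9, 171.6]
tool_rot: [-0.024, 0.099, 0.995, -0.01]
ft_force: [-1.4, -0.5, -1.7]
finger_gap: 44.4
```

```bash
python3 st.py
```

```text
tcp [570.  207.9 171.6] tip [571.4 208.3 199.5] tilt [-0.0489 -0.0145 -0.9987] yaxis 78.7 len axis dir [-0.9794  0.1968  0.0451] F [-1.4 -0.5 -1.7] gap 44.4 t 14.525
```

Call:
drive_tool(moves=[[-0.055,-0.02,0,0],[-0.055,-0.02,0,0],[-0.055,-0.02,0,0],[0,0,0,0],[0,0,0,0]])

```text
time_s: 15.15
tcp_pos: [407.8, 142.4, 179.1]
tool_rot: [-0.018, 0.103, 0.994, -0.009]
ft_force: [-0.9, -0.2, -1.1]
finger_gap: 43.9
```

```bash
python3 st.py
```

```text
tcp [407.8 142.4 179.1] tip [408.8 142.8 207.1] tilt [-0.0378 -0.0147 -0.9992] yaxis 78.22 len axis dir [-0.9782  0.2048  0.034 ] F [-0.9 -0.2 -1.1] gap 43.9 t 15.15
```

Call:
drive_tool(moves=[[0.015,0.006,0,0],[0.015,0.006,0,0],[0.015,0.006,0,0],[0.015,0.006,0,0],[0.015,0.006,0,0],[0.015,0.006,0,0],[0.015,0.006,0,0],[0.015,0.006,0,0],[0,0,0,0]])

```text
time_s: 16.27
tcp_pos: [554.4, 193.5, 195.6]
tool_rot: [-0.003, 0.105, 0.994, -0.005]
ft_force: [-0.5, 0.6, -1.8]
finger_gap: 44.4
```

```bash
python3 st.py
```

```text
tcp [554.4 193.5 195.6] tip [554.6 193.7 223.6] tilt [-0.0066 -0.0094 -0.9999] yaxis 77.91 len axis dir [-0.9778  0.2095  0.0045] F [-0.5  0.6 -1.8] gap 44.4 t 16.275
```

Call:
drive_tool(moves=[[0.007,0.007,-0.005,1],[0.007,0.007,-0.005,0],[0.006,0.006,-0.005,0],[0,0,0,0],[0,0,0,0]])

```text
time_s: 16.9
tcp_pos: [576.2, 214.9, 180.2]
tool_rot: [-0.003, 0.096, 0.995, -0.005]
ft_force: [-0.5, -0.5, -0.8]
finger_gap: 44.2
```

```bash
python3 st.py
```

```text
tcp [576.2 214.9 180.2] tip [576.4 215.2 208.2] tilt [-0.0062 -0.0096 -0.9999] yaxis 78.99 len axis dir [-0.9816  0.191   0.0042] F [-0.5 -0.5 -0.8] gap 44.2 t 16.9
```

Call:
drive_tool(moves=[[0,0,-0.02,0],[0,0,-0.02,0],[0,0,-0.02,0],[0,0,-0.015,0],[0,0,0,0],[0,0,0,0]])

```text
time_s: 17.65
tcp_pos: [576.1, 214.4, 106.2]
tool_rot: [-0.001, 0.096, 0.995, -0.005]
ft_force: [-0.3, -0.5, -1.6]
finger_gap: 44.2
```

```bash
python3 st.py;python3 - <<'E'
from h import *
grab('side','e12');grab('scene','s12');grab('wrist','w12')
cv2.imwrite('pics/c16.png',cv2.resize(cv2.imread('pics/e12.png')[200:340,170:310],(590,590),interpolation=2))
cv2.imwrite('pics/c17.png',cv2.resize(cv2.imread('pics/s12.png')[110:210,170:290],(708,590),interpolation=2))
E
```

```text
tcp [576.1 214.4 106.2] tip [576.2 214.6 134.2] tilt [-0.0022 -0.0091 -1.    ] yaxis 78.96 len axis dir [-9.815e-01  1.916e-01  4.000e-04] F [-0.3 -0.5 -1.6] gap 44.2 t 17.65
```

View pics/c16.png

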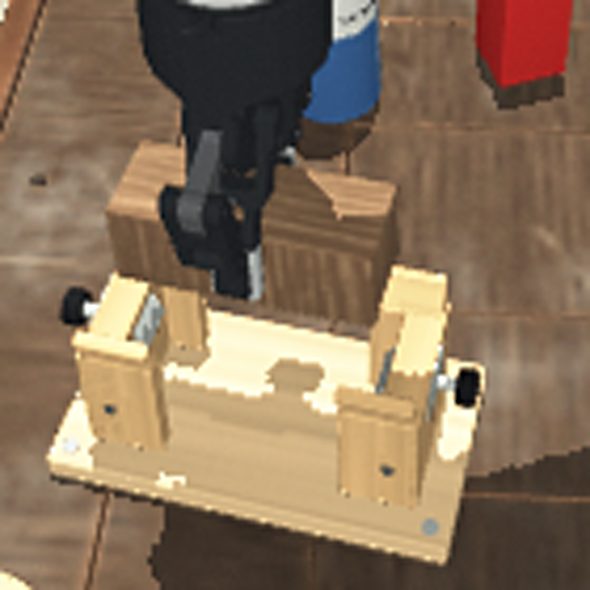

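View pics/c17.png

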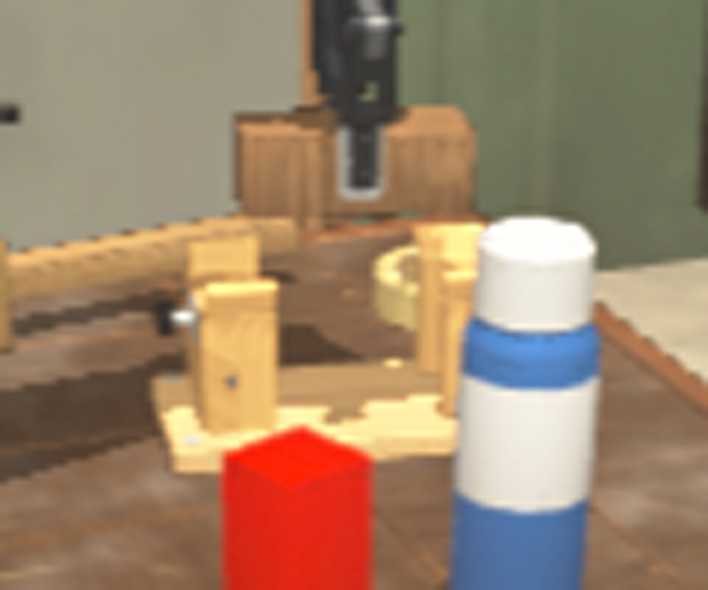

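View pics/w12.png

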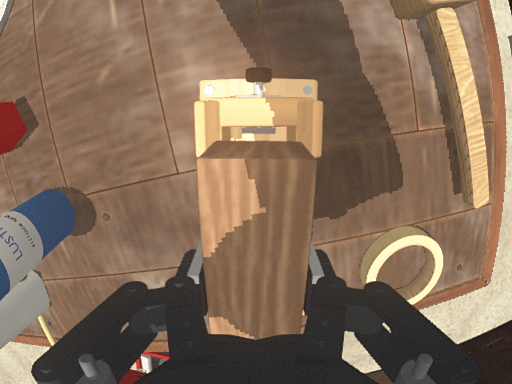

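Run:
```python
from h import *
cv2.imwrite('pics/c18.png',np.hstack([cv2.resize(cv2.imread('pics/w12.png')[70:170,180:340],(640,400),interpolation=2)]))
a=cv2.resize(cv2.imread('pics/e12.png')[230:280,190:270],(800,500),interpolation=2);cv2.imwrite('pics/c19.png',a)
a=cv2.resize(cv2.imread('pics/s12.png')[120:155,205:255],(800,560),interpolation=2);cv2.imwrite('pics/c20.png',a)
```

```text
(no output)
```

View pics/c18.png

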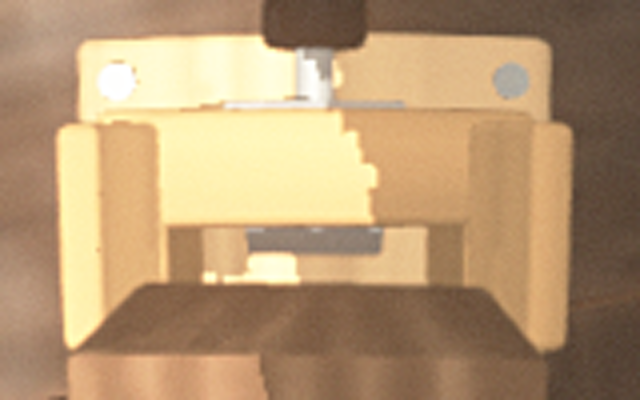

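View pics/c19.png

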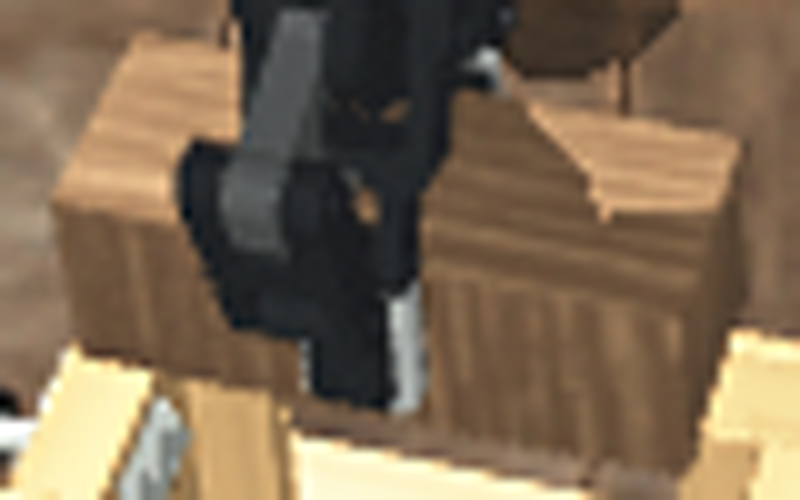

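View pics/c20.png

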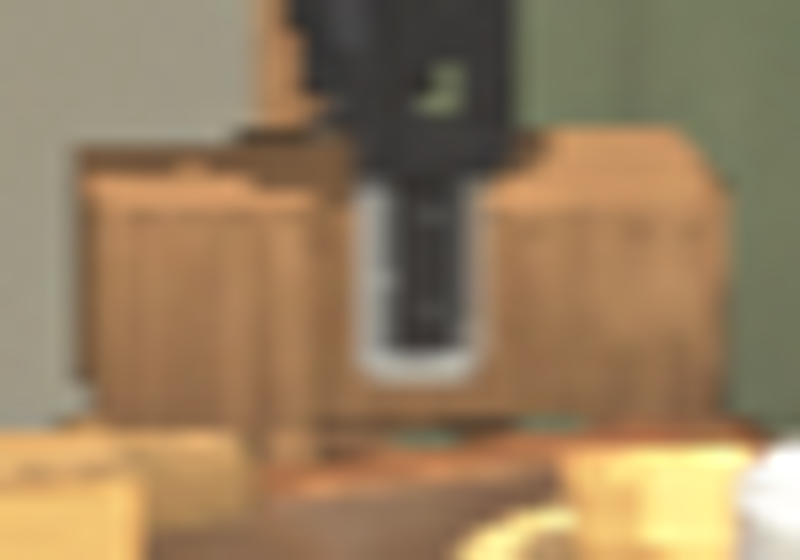

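Run:
```python
from h import *
s=load('s12');e=load('e12');w=load('w12')
def tri(*rs):
    A=np.zeros((3,3));b=np.zeros(3)
    for c,v in rs:
        v=v/np.linalg.norm(v);M=np.eye(3)-np.outer(v,v);A+=M;b+=M@c
    return np.linalg.solve(A,b).round(1)
h=-.5
E={'pm':(204.3,233.3),'pp':(195.5,250.5),'mp':(259,261),'mm':(264.2,244.5)}
S={'mm':(210.6,132),'pm':(250.4,131.9),'pp':(247.5,128.1),'mp':(209.7,129.4)}
P=[]
for k in E:
    p=tri(ray(s,np.add(S[k],h)),ray(e,np.add(E[k],h)));P.append(p);print(k,p)
print('mean',np.mean(P,0))
for z in(165,168,171,174):
    Q=[onz(e,np.add(E[k],h),z)[:2] for k in E];print(z,np.mean(Q,0),[np.linalg.norm(Q[i]-Q[(i+1)%4]).round(1) for i in range(4)])
print('wrist end')
for z in (165,168,171,174):
    a=onz(w,(197,157.5),z,True);b=onz(w,(315.8,157),z,True);c=onz(w,(216.5,140.5),z-45,True);d=onz(w,(300.8,140.5),z-45,True);print(z,a,b,np.linalg.norm(a-b).round(1),c,d,np.linalg.norm(c-d).round(1))
# jig in wrist
print('base',onz(w,(199,79.5),15,True),onz(w,(317,79.5),15,True),'post inner top',onz(w,(219.5,125.8),81,True),onz(w,(297,125.8),81,True),'cheek outer far top',onz(w,(194,101),99,True),onz(w,(323,101),99,True))
```

```text
pm [629.3 182.6 171.3]
pp [638.3 225.3 170.5]
mp [521.6 245.4 172.3]
mm [513.1 209.6 175.3]
mean [575.575 215.725 172.35 ]
165 [576.375 209.375] [np.float64(44.8), np.float64(119.2), np.float64(40.2), np.float64(118.9)]
168 [575.9 212. ] [np.float64(44.5), np.float64(118.4), np.float64(40.0), np.float64(118.2)]
171 [575.425 214.65 ] [np.float64(44.2), np.float64(117.7), np.float64(39.7), np.float64(117.4)]
174 [574.975 217.3  ] [np.float64(44.0), np.float64(116.9), np.float64(39.4), np.float64(116.6)]
wrist end
165 [514.1 203.1 165. ] [522.8 248.7 165. ] 46.4 [513.6 204.8 120. ] [522.2 249.2 120. ] 45.2
168 [513.7 203.8 168. ] [522.1 248.2 168. ] 45.2 [513.3 205.3 123. ] [521.7 248.8 123. ] 44.3
171 [513.3 204.5 171. ] [521.5 247.7 171. ] 44.0 [513.  205.8 126. ] [521.2 248.5 126. ] 43.5
174 [512.9 205.3 174. ] [520.8 247.3 174. ] 42.7 [512.7 206.3 129. ] [520.8 248.1 129. ] 42.6
base [466.7 183.9  15. ] [486.5 285.4  15. ] post inner top [508.1 202.5  81. ] [517.9 252.9  81. ] cheek outer far top [488.9 193.1  99. ] [503.7 269.2  99. ]
```

Call:
drive_tool(moves=[[-0.0012,0.001,-0.012,0],[0,0,-0.012,0],[0,0,-0.009,0],[0,0,0,0],[0,0,0,0]])

```text
time_s: 18.42
tcp_pos: [575.0, 215.5, 71.0]
tool_rot: [-0.0, 0.096, 0.995, -0.005]
ft_force: [0.2, 0.9, -1.2]
finger_gap: 44.1
```

```bash
python3 st.py;python3 - <<'E'
from h import *
grab('side','e13');grab('wrist','w13')
cv2.imwrite('pics/c21.png',np.hstack([cv2.resize(cv2.imread('pics/w13.png')[70:170,180:340],(640,400),interpolation=2)]))
a=cv2.resize(cv2.imread('pics/e13.png')[230:310,180:290],(770,560),interpolation=2);cv2.imwrite('pics/c22.png',a)
E
```

```text
tcp [575.  215.5  71. ] tip [575.  215.8  99. ] tilt [-0.0018 -0.009  -1.    ] yaxis 78.96 len axis dir [-9.815e-01  1.915e-01  1.000e-04] F [ 0.2  0.9 -1.2] gap 44.1 t 18.425
```

View pics/c21.png

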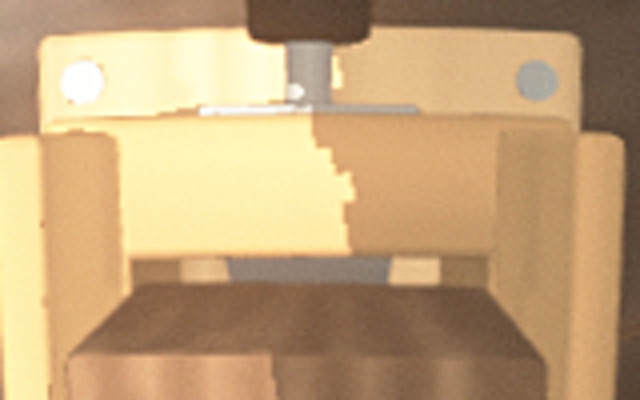

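View pics/c22.png

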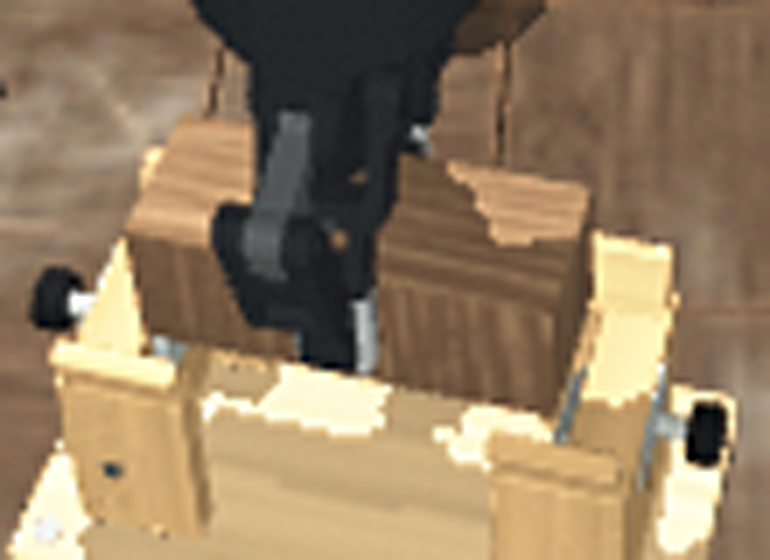

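Run:
```python
from h import *
w=load('w13');u=np.array([np.cos(np.radians(-11)),np.sin(np.radians(-11))])
a=onz(w,(257.5,140.4),90,True);b=onz(w,(257.3,133.4),81,True);a2=onz(w,(257.5,157.5),135,True);bb=onz(w,(257,77.5),15,True)
print(a,a2,b,bb,'gap',(a-b)[:2]@u,(a2-b)[:2]@u,'base end gap',(a-bb)[:2]@u)
print([onz(w,p,99,True) for p in [(213.5,140.5),(302,140.5)]],[onz(w,(180+x/4,69.5+284/4),90,True) for x in (135,490)])
for z in (133,136): print(np.linalg.norm(onz(w,(197,157.5),z,True)-onz(w,(315.8,157),z,True)))
```

```text
[515.9 227.6  90. ] [516.5 227.6 135. ] [513.2 228.   81. ] [477.6 234.5  15. ] gap 2.726716993459245 3.3156933035278655 base end gap 38.912903194143645
[array([510.5, 206.8,  99. ]), array([518.7, 249.2,  99. ])] [array([511.4, 205.4,  90. ]), array([520.2, 250.6,  90. ])]
45.08935572837566
43.87311249501228
```

Call:
drive_tool(moves=[[-0.0005,0,-0.005,0],[0,0,-0.005,0],[0,0,0,0]])

```text
time_s: 18.9
tcp_pos: [575.1, 215.7, 61.3]
tool_rot: [0.0, 0.096, 0.995, -0.004]
ft_force: [-0.2, -0.4, -0.8]
finger_gap: 44.2
```

Call:
drive_tool(moves=[[0,0,-0.003,0],[0,0,-0.003,0],[0,0,0,0]])

```text
time_s: 19.27
tcp_pos: [575.1, 215.7, 55.0]
tool_rot: [0.0, 0.096, 0.995, -0.004]
ft_force: [-0.1, -0.2, -1.2]
finger_gap: 44.3
```

Call:
drive_tool(moves=[[-0.0005,0,-0.003,0],[0,0,0,0]])

```text
time_s: 19.52
tcp_pos: [574.8, 215.8, 51.9]
tool_rot: [0.001, 0.096, 0.995, -0.004]
ft_force: [-0.7, -0.5, -1.9]
finger_gap: 44.4
```

Call:
drive_tool(moves=[[0,0,-0.002,0],[0,0,0,0]])

```text
time_s: 19.77
tcp_pos: [574.9, 215.9, 50.9]
tool_rot: [0.001, 0.096, 0.995, -0.004]
ft_force: [-0.0, -0.1, -1.8]
finger_gap: 44.4
```

Call:
drive_tool(moves=[[0,0,-0.002,0],[0,0,0,0]])

```text
time_s: 20.02
tcp_pos: [575.6, 216.0, 50.0]
tool_rot: [0.002, 0.096, 0.995, -0.004]
ft_force: [-0.8, -0.0, -0.5]
finger_gap: 44.6
```

```bash
python3 st.py;python3 - <<'E'
from h import *
grab('side','e14');grab('wrist','w14')
cv2.imwrite('pics/c23.png',np.hstack([cv2.resize(cv2.imread('pics/w14.png')[70:190,180:340],(533,400),interpolation=2)]))
a=cv2.resize(cv2.imread('pics/e14.png')[230:330,180:290],(616,560),interpolation=2);cv2.imwrite('pics/c24.png',a)
E
```

```text
tcp [575.6 216.   50. ] tip [575.5 216.2  78. ] tilt [ 0.0029 -0.0079 -1.    ] yaxis 78.97 len axis dir [-0.9815  0.1913 -0.0044] F [-0.8 -0.  -0.5] gap 44.6 t 20.025
```

View pics/c23.png

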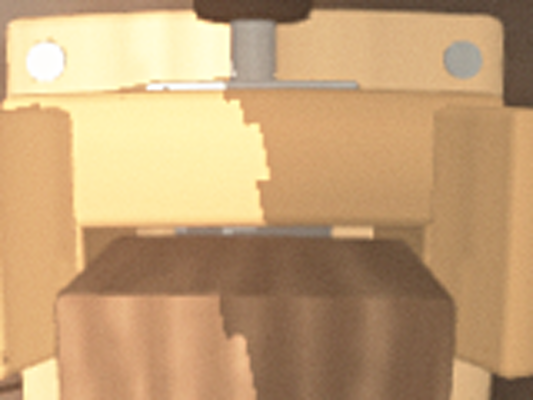

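View pics/c24.png

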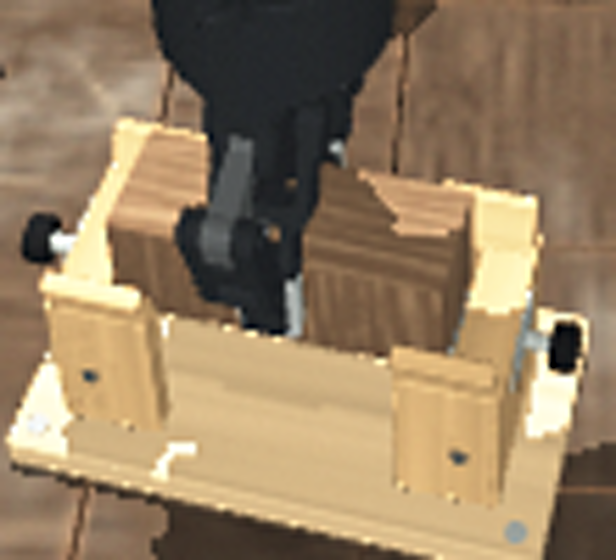

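Run:
```python
from h import *
w=load('w14');u=np.array([np.cos(np.radians(-11)),np.sin(np.radians(-11))])
b=onz(w,(257,137.6),81,True)
for z in (69,72):
  a=onz(w,(257.5,141.7),z,True);a2=onz(w,(257.5,158),z+45,True);print(a,a2,b,(a-b)[:2]@u,(a2-b)[:2]@u)
E=load('e14');k=5.6
print([onz(E,(180+x/k-.5,230+y/k-.5),z) for x,y,z in [(148,135,115),(108,215,115),(443,265,115),(470,195,115)]])
```

```text
[517.1 227.9  69. ] [517. 228. 114.] [513.5 228.4  81. ] 3.6292623580998846 3.512018740217443
[516.7 228.   72. ] [516.5 228.1 117. ] [513.5 228.4  81. ] 3.2175305851831886 3.002124248955958
[array([629.7, 186.2, 115. ]), array([637.6, 222.2, 115. ]), array([521.8, 237.2, 115. ]), array([513.9, 207.4, 115. ])]
```

Call:
drive_tool(moves=[[-0.001,0,-0.001,0],[0,0,-0.002,0],[0,0,0,0]])

```text
time_s: 20.5
tcp_pos: [576.3, 216.1, 49.1]
tool_rot: [0.004, 0.096, 0.995, -0.003]
ft_force: [-0.7, -1.0, 0.4]
finger_gap: 44.0
```

```bash
python3 st.py
```

```text
tcp [576.3 216.1  49.1] tip [576.1 216.3  77.1] tilt [ 0.0073 -0.0075 -0.9999] yaxis 78.95 len axis dir [-0.9814  0.1916 -0.0086] F [-0.7 -1.   0.4] gap 44.0 t 20.5
```

It rests on a bevel, since the reading has stalled at about 49. I'll release it here, back off upward, and look.

Call:
drive_tool(moves=[[0,0,0,0],[0,0,0,0],[0,0,0,0],[0,0,0,0]], claw=1)

```text
time_s: 21.0
tcp_pos: [575.3, 216.0, 46.9]
tool_rot: [0.003, 0.096, 0.995, -0.004]
ft_force: [0.4, -0.6, -0.2]
finger_gap: 85.1
```

Call:
drive_tool(moves=[[0,0,0.01,0],[0,0,0.02,0],[0,0,0.02,0],[0,0,0.02,0],[0,0,0.02,0],[0,0,0.02,0],[0,0,0,0]])

```text
time_s: 21.88
tcp_pos: [575.9, 216.2, 164.8]
tool_rot: [0.005, 0.096, 0.995, -0.003]
ft_force: [0.8, 0.4, -0.3]
finger_gap: 85.5
```

```bash
python3 st.py;python3 - <<'E'
from h import *
grab('side','e15');grab('wrist','w15')
a=cv2.resize(cv2.imread('pics/w15.png')[70:270,180:340],(480,600),interpolation=2)
b=cv2.resize(cv2.imread('pics/e15.png')[230:330,180:290],(320,291),interpolation=2);b=cv2.copyMakeBorder(b,0,309,0,0,0);cv2.imwrite('pics/c25.png',np.hstack([a,b]))
E
```

```text
tcp [575.9 216.2 164.8] tip [575.6 216.4 192.8] tilt [ 0.0085 -0.0065 -0.9999] yaxis 78.95 len axis dir [-0.9814  0.1917 -0.0096] F [ 0.8  0.4 -0.3] gap 85.5 t 21.875
```

View pics/c25.png

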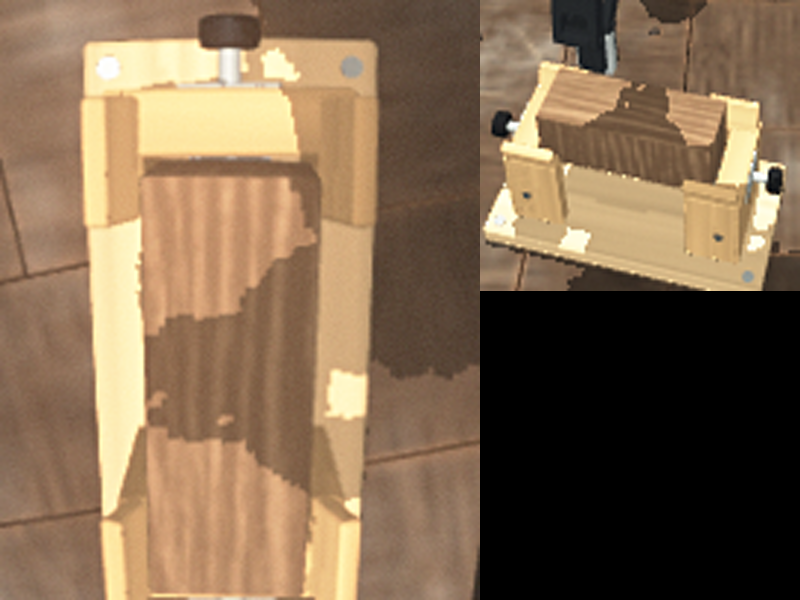

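The block lies level on both bevels, lengthwise between the cheeks, with its top face in the wrist crop at (142–320, 160–595). Now I'll press at the middle with the jaws shut.

Call:
drive_tool(moves=[[0,0,0,0],[0,0,0,0],[0,0,-0.02,0],[0,0,-0.02,0],[0,0,-0.015,0],[0,0,0,0],[0,0,0,0]], claw=-1)

```text
time_s: 22.85
tcp_pos: [571.7, 215.1, 100.6]
tool_rot: [-0.001, 0.096, 0.995, -0.005]
ft_force: [0.4, 0.4, -0.1]
finger_gap: 0.1
```

Call:
drive_tool(moves=[[0,0,-0.006,0],[0,0,-0.006,0],[0,0,0,0]])

```text
time_s: 23.22
tcp_pos: [572.9, 215.4, 89.6]
tool_rot: [0.0, 0.096, 0.995, -0.004]
ft_force: [0.2, 0.2, 0.6]
finger_gap: 0.1
```

Call:
drive_tool(moves=[[0.002,0,-0.002,0],[0,0,-0.003,0]])

```text
time_s: 23.48
tcp_pos: [575.6, 215.6, 85.1]
tool_rot: [0.001, 0.096, 0.995, -0.004]
ft_force: [-0.5, 0.5, 4.7]
finger_gap: 0.1
```

Call:
drive_tool(moves=[[0,0,-0.003,0],[0,0,-0.003,0]])

```text
time_s: 23.72
tcp_pos: [577.3, 216.4, 82.9]
tool_rot: [0.003, 0.096, 0.995, -0.003]
ft_force: [-3.4, 0.3, 9.5]
finger_gap: 0.6
```

Call:
drive_tool(moves=[[0,0,-0.004,0],[0,0,-0.004,0]])

```text
time_s: 23.98
tcp_pos: [577.7, 217.0, 80.4]
tool_rot: [0.005, 0.096, 0.995, -0.002]
ft_force: [-3.8, -1.2, 10.2]
finger_gap: -0.1
```

Call:
drive_tool(moves=[[-0.001,-0.001,-0.004,0],[-0.001,0,-0.004,0]])

```text
time_s: 24.22
tcp_pos: [575.2, 217.1, 76.2]
tool_rot: [0.006, 0.095, 0.995, -0.001]
ft_force: [-4.4, 1.3, 4.9]
finger_gap: 0.6
```

Call:
drive_tool(moves=[[-0.001,0,-0.005,0],[0,0,-0.005,0]])

```text
time_s: 24.48
tcp_pos: [572.2, 218.0, 70.6]
tool_rot: [0.005, 0.095, 0.995, 0.0]
ft_force: [-6.8, -0.7, 19.7]
finger_gap: 0.1
```

Call:
drive_tool(moves=[[0,0,-0.005,0],[0,0,-0.005,0]])

```text
time_s: 24.72
tcp_pos: [572.5, 218.2, 70.4]
tool_rot: [0.008, 0.095, 0.995, 0.001]
ft_force: [-8.3, -2.1, 18.2]
finger_gap: 0.2
```

```bash
python3 st.py;python3 - <<'E'
from h import *
grab('side','e16');grab('scene','s16')
a=cv2.resize(cv2.imread('pics/e16.png')[230:340,170:290],(480,440),interpolation=2)
b=cv2.resize(cv2.imread('pics/s16.png')[130:200,190:260],(320,320),interpolation=2);b=cv2.copyMakeBorder(b,0,120,0,0,0);cv2.imwrite('pics/c26.png',np.hstack([a,b]))
E
```

```text
tcp [572.5 218.2  70.4] tip [572.  218.2  98.4] tilt [ 1.530e-02 -2.000e-04 -9.999e-01] yaxis 79.13 len axis dir [-0.9819  0.1886 -0.015 ] F [-8.3 -2.1 18.2] gap 0.2 t 24.725
```

View pics/c26.png

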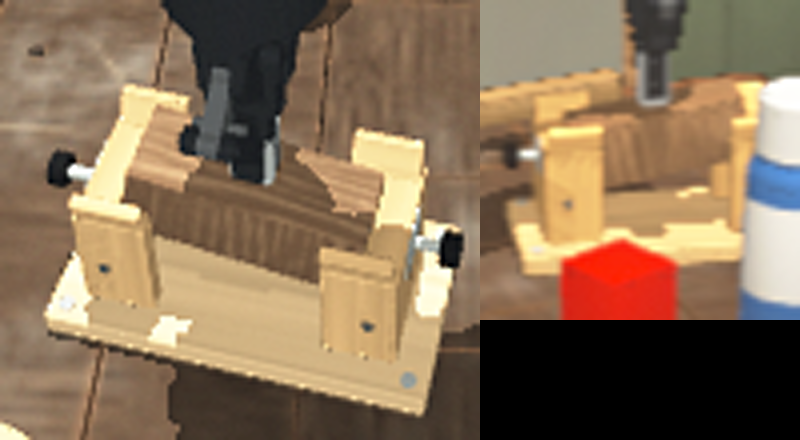

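The block has tilted: the −x end (right in the side view) went past its catch first, and the +x end still hangs on its bevel. I'll lift off and press a little toward the +x end.

Call:
drive_tool(moves=[[0,0,0.01,0],[0,0,0.01,0],[0.012,-0.004,0.004,0],[0.012,-0.003,0,0],[0,0,0,0]])

```text
time_s: 25.45
tcp_pos: [597.8, 211.0, 95.2]
tool_rot: [0.008, 0.095, 0.995, 0.001]
ft_force: [0.2, 0.2, -0.0]
finger_gap: -0.4
```

```bash
python3 st.py;python3 - <<'E'
from h import *
grab('wrist','w17');grab('side','e17');grab('scene','s17')
a=cv2.resize(cv2.imread('pics/e17.png')[230:340,170:290],(480,440),interpolation=2)
b=cv2.resize(cv2.imread('pics/s17.png')[130:200,190:260],(320,320),interpolation=2);b=cv2.copyMakeBorder(b,0,120,0,0,0);cv2.imwrite('pics/c27.png',np.hstack([a,b]))
E
```

```text
tcp [597.8 211.   95.2] tip [597.3 211.  123.2] tilt [ 1.620e-02 -4.000e-04 -9.999e-01] yaxis 79.14 len axis dir [-0.9819  0.1885 -0.0159] F [ 0.2  0.2 -0. ] gap -0.4 t 25.45
```

View pics/c27.png

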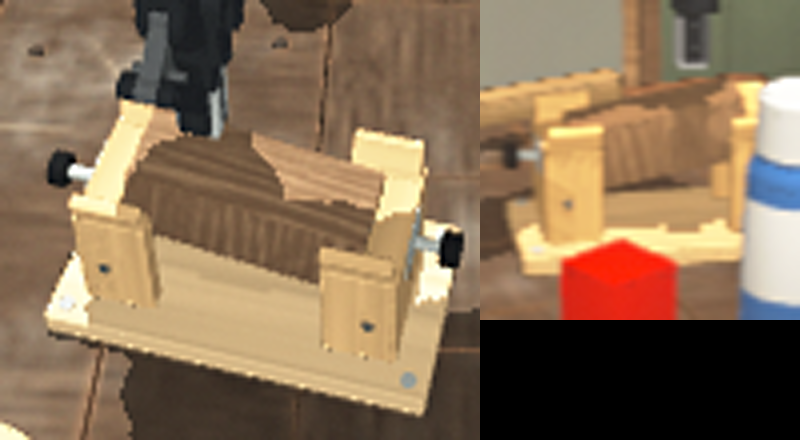

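View pics/w17.png

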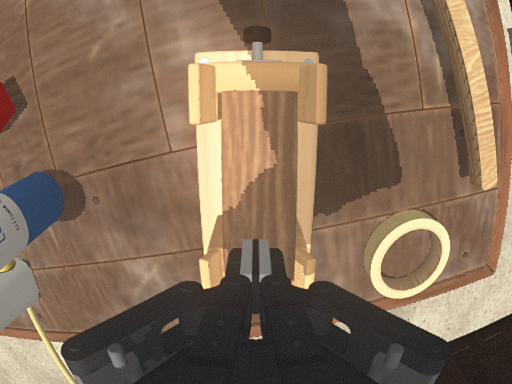

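Call:
drive_tool(moves=[[0,0.001,-0.008,0],[0,0,-0.004,0],[0,0,-0.003,0]])

```text
time_s: 25.98
tcp_pos: [595.5, 212.7, 78.7]
tool_rot: [0.007, 0.094, 0.996, 0.0]
ft_force: [0.7, 1.0, -0.4]
finger_gap: -0.2
```

Call:
drive_tool(moves=[[0,0,-0.004,0],[0,0,-0.004,0]])

```text
time_s: 26.22
tcp_pos: [596.2, 212.9, 71.5]
tool_rot: [0.008, 0.094, 0.996, 0.001]
ft_force: [-0.6, 0.1, 1.0]
finger_gap: 0.5
```

Call:
drive_tool(moves=[[0,0,-0.004,0],[0,0,-0.004,0]])

```text
time_s: 26.48
tcp_pos: [597.0, 212.8, 63.5]
tool_rot: [0.009, 0.094, 0.996, 0.001]
ft_force: [0.9, 0.3, 0.6]
finger_gap: 0.0
```

```bash
python3 st.py;python3 - <<'E'
from h import *
grab('side','e18');grab('scene','s18')
a=cv2.resize(cv2.imread('pics/e18.png')[230:340,170:290],(480,440),interpolation=2)
b=cv2.resize(cv2.imread('pics/s18.png')[130:200,190:260],(320,320),interpolation=2);b=cv2.copyMakeBorder(b,0,120,0,0,0);cv2.imwrite('pics/c28.png',np.hstack([a,b]))
E
```

```text
tcp [597.  212.8  63.5] tip [596.5 212.8  91.5] tilt [ 1.800e-02 -3.000e-04 -9.998e-01] yaxis 79.22 len axis dir [-0.9822  0.1871 -0.0178] F [0.9 0.3 0.6] gap 0.0 t 26.475
```

View pics/c28.png

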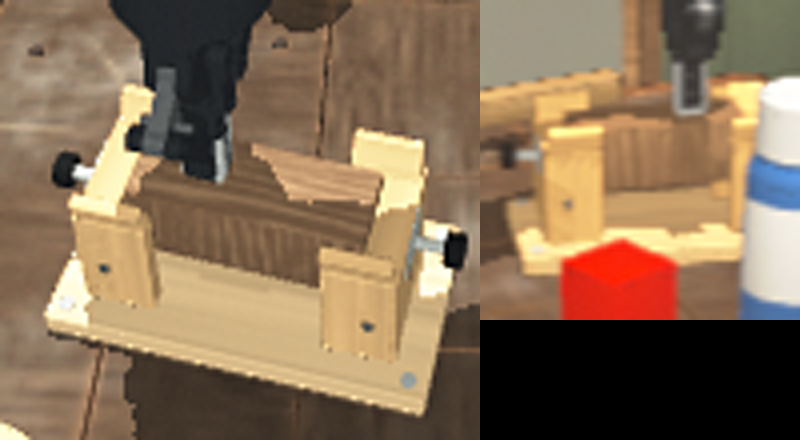

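The block is level now, and both knobs stick out, so both catches are pushed back. I'll move back to the middle and press it down.

Call:
drive_tool(moves=[[0,0,0.006,0],[-0.01,0.002,0.002,0],[-0.01,0.002,0,0],[0,0,0,0]])

```text
time_s: 27.08
tcp_pos: [573.4, 217.2, 70.6]
tool_rot: [0.007, 0.094, 0.996, 0.0]
ft_force: [-0.3, -0.6, 0.7]
finger_gap: 0.3
```

Call:
drive_tool(moves=[[0,0,-0.004,0],[0,0,-0.004,0],[0,0,-0.004,0]])

```text
time_s: 27.45
tcp_pos: [573.9, 217.3, 58.5]
tool_rot: [0.007, 0.094, 0.996, 0.001]
ft_force: [0.9, -0.4, 1.8]
finger_gap: -0.0
```

Call:
drive_tool(moves=[[0,0,-0.004,0],[0,0,-0.004,0]])

```text
time_s: 27.7
tcp_pos: [574.6, 217.3, 50.4]
tool_rot: [0.008, 0.094, 0.996, 0.001]
ft_force: [0.1, -0.0, 2.2]
finger_gap: 0.2
```

Call:
drive_tool(moves=[[0,0,-0.004,0],[0,0,-0.004,0],[0,0,-0.003,0],[0,0,-0.003,0]])

```text
time_s: 28.2
tcp_pos: [574.7, 217.4, 35.5]
tool_rot: [0.008, 0.094, 0.996, 0.001]
ft_force: [0.1, -0.7, 2.6]
finger_gap: 0.1
```

Call:
drive_tool(moves=[[0,0,-0.003,0],[0,0,-0.003,0],[0,0,-0.003,0]])

```text
time_s: 28.58
tcp_pos: [574.7, 217.4, 30.9]
tool_rot: [0.009, 0.094, 0.996, 0.001]
ft_force: [-6.5, -2.0, 16.1]
finger_gap: 0.2
```

```bash
python3 st.py;python3 - <<'E'
from h import *
grab('side','e19');grab('scene','s19')
a=cv2.resize(cv2.imread('pics/e19.png')[230:340,170:290],(480,440),interpolation=2)
b=cv2.resize(cv2.imread('pics/s19.png')[130:200,190:260],(320,320),interpolation=2);b=cv2.copyMakeBorder(b,0,120,0,0,0);cv2.imwrite('pics/c29.png',np.hstack([a,b]))
E
```

```text
tcp [574.7 217.4  30.9] tip [574.2 217.4  58.9] tilt [ 1.740e-02  3.000e-04 -9.998e-01] yaxis 79.25 len axis dir [-0.9823  0.1866 -0.017 ] F [-6.5 -2.  16.1] gap 0.2 t 28.575
```

View pics/c29.png

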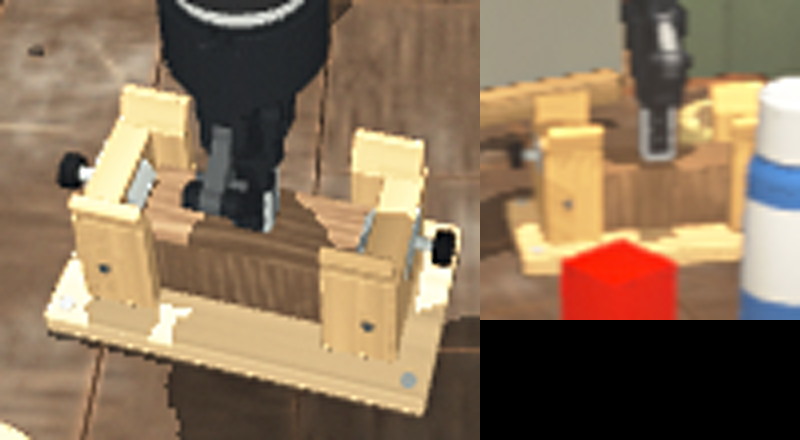

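The block is on the floor: tip at about 59 against a top of 60, with 16 N of contact. Both steel catches show over it. I'll retreat straight up and check.

Call:
drive_tool(moves=[[0,0,0.01,0],[0,0,0.02,0],[0,0,0.03,0],[0,0,0.04,0],[0,0,0.05,0],[0,0,0.05,0],[0.01,0,0.02,0],[0,0,0,0],[0,0,0,0],[0,0,0,0]])

```text
time_s: 29.92
tcp_pos: [580.4, 216.4, 251.6]
tool_rot: [0.004, 0.094, 0.996, -0.001]
ft_force: [0.5, 0.1, 0.9]
finger_gap: 0.1
```

```bash
python3 st.py;python3 - <<'E'
from h import *
grab('side','e20');w=grab('wrist','w20');grab('scene','s20')
a=cv2.resize(cv2.imread('pics/e20.png')[240:340,170:290],(420,350),interpolation=2)
b=cv2.resize(cv2.imread('pics/w20.png')[80:260,180:340],(380,428),interpolation=2);a=cv2.copyMakeBorder(a,0,78,0,0,0);cv2.imwrite('pics/c30.png',np.hstack([a,b]))
E
```

```text
tcp [580.4 216.4 251.6] tip [580.2 216.4 279.6] tilt [ 0.0081 -0.002  -1.    ] yaxis 79.25 len axis dir [-0.9824  0.1865 -0.0083] F [0.5 0.1 0.9] gap 0.1 t 29.925
```

View pics/c30.png

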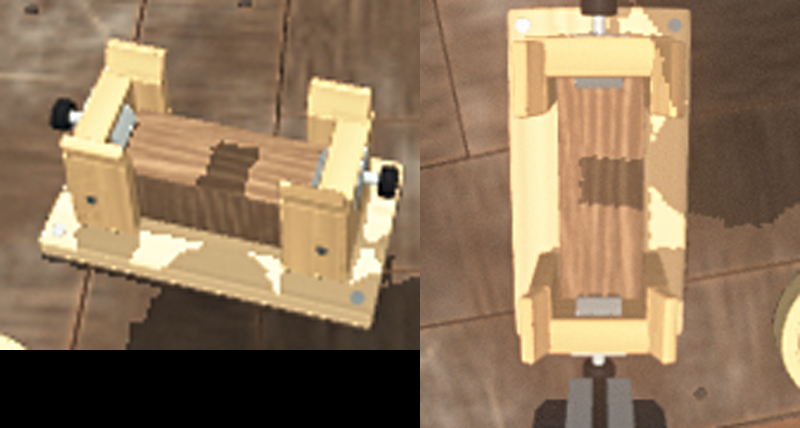

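View pics/s20.png

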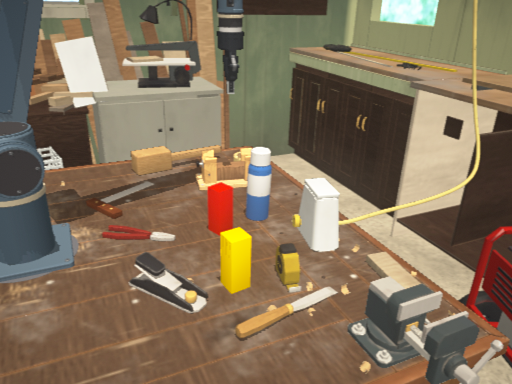

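Run:
```python
from h import *
w=load('w20')
# block visible side edges at mid, crop scale 2.375 off(180,80)
f=lambda x,y:(180+x/2.375-.5,80+y/2.378-.5)
P=[onz(w,f(x-420,y),60,True) for x,y in [(558,150),(645,150),(560,270),(642,270)]];print(P)
d0=load('scene0');d1=load('s20')
for n,f0 in(('0',d0),('20',d1)):
    im=np.asarray(f0['color']).astype(int);m=(im[...,2]>im[...,0]+50)&(im[...,1]<150);m[:, :235]=0;m[:,285:]=0;m[:140]=0;m[240:]=0
    ys,xs=np.where(m);print('can blue',xs.mean().round(1),ys.mean().round(1),len(xs), xs.min(),xs.max(),ys.min(),ys.max())
print(arm.sign_off())
```

```text
[array([547.2, 199.6,  60. ]), array([555.6, 243.7,  60. ]), array([611.1, 187.5,  60. ]), array([619.4, 231. ,  60. ])]
can blue 255.1 186.5 363 247 269 165 219
can blue 257.8 196.8 664 247 270 164 219
the job is handed in; nothing more can be done
None
```

I handed the job in with the block lying in the jig and both catches out over it; the verdict wasn't shown. I tipped it toward clear bench (−x), let go, then picked it up, laid it on the catch bevels and pressed it home with the jaws shut.

**What my last checks showed**
- **Block:** the side and wrist pictures show it flat and lengthwise in the bay, with a steel catch over each end. Its edges measure parallel to the jig and about 44 mm apart. By my measurements its centre is within about 2 mm of the jig's across the bay.
- **Depth:** pressing stopped with the fingertips at about 59 mm, against a home height of 60 mm for the block's top. The force there was about 16 N.
- **Gripper:** it ended well clear above the jig, with force readings at noise level.
- **Bystanders:** the tub, spray can and tape measure all stand as before. The can's edges moved no more than about 1 pixel between the first and last scene pictures.

**What disagreed or went wrong**
- **Height reading:** the reported tool height was about 28 mm lower than the real fingertips. The pictures showed it, and the gripper going down to −21 mm without touching anything confirmed it. I corrected for it throughout.
- **Tool tilt:** the tool gradually tilted by about 3° during fast moves. I worked that out before placing the block.
- **Uneven press:** on the first press the −x end went in first and the block tilted, stalling at about 20 N. A light press nearer the +x end levelled it, and it then went down from the middle with about 2 N. No reading during the pressing was above about 20 N.

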